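# Assemble the tissue sieve stack

## Robot

A 6-joint arm with a two-finger parallel gripper is mounted at the origin on a cart in front of the work surface, level with it; the furniture and walls round the work are solid. World frame = base frame: x ahead of the robot, y to its left, z up, the work surface at z = 0. Lengths are in m, angles in degrees, forces in N, time in s.
With the tool pointing down it reaches from about 0.25 to 0.775 m from the base axis. Payload 4 kg.
Tool frame: the origin (TCP) lies between the finger pads; the fingertips stand env.tip_reach ahead of it and the grasp point (between the pads) lies 11 mm behind it (env.tip_reach is the distance from the TCP to the fingertips, in m); x points along the fingers, y is the direction in which the jaws open and shut, and the axes are right-handed (so a half turn about x gives the same grasp; the last joint's range is limited). The gripper opens to 94 mm and grips with 3 to 60 N. Pads are 16 mm wide; open, the fingers measure 119 mm over their backs; the gripper's body (75 mm by 177 mm) begins 78 mm behind the grasp point.
Start: joints at [65.082, 4.996, 78.535, -0, 96.463, -5.907], TCP at [0.179, 0.52, 0.214] pointing down, gripper open.
Joint ranges: [-177.83, 177.83], [-43.37, 116.18], [15.69, 146.23], [-61.86, 241.86], [9.47, 152.12], [-147.06, 147.06]. Speed limits (degrees/s): [159.86, 159.86, 180, 180, 180, 180].

## Interface

Orientations are given as a 3x3 rotation matrix whose columns are the frame's x, y, z axes.
In Python, from cell import env, optics, job_done gives the robot as it stands.
- The arm moves only by the tool arm_command, never from a script. Its argument "plan" is a list of rows, each an object of numbers: "dx", "dy", "dz": the shift along the tool's x, y, z in cm; "wx", "wy", "wz": the turn, a rotation vector about the tool's x, y, z in degrees; "grip": the opening, from 0 (shut) to 1 (fully open). A call has 1 to 5 rows; each row is the pose to reach, as a shift and turn from the pose commanded when the call began, along the tool's axes at that moment; what a row does not reach only later rows make up. A row lasts 1/12 s, in which the tool goes at most 41.7 mm and 7.16 degrees, less where a joint would pass 70% of its speed; a pose out of reach is approached as far as the arm can. A call with a gripper value outside its range is refused whole. The fingers move at their own pace and stop on an object; the grip force is fixed at half the most. Time passes only in rows, so rows that repeat a pose let the fingers close. It gives the time, the measured TCP pose, the force and the opening at its end, in the units of the state.
- env.state(): the state, without advancing time (a new reading comes with each control period).
- optics.get_image(name): name is "side" or "top" or "wrist"; returns (picture, depth): 420x560x3 uint8, red, green, blue; 420x560 float32, m along the optical axis (not along the pixel's ray), 0 where there is no reading.
- optics.get_calibration(name): a dict with "fx", "fy", "cx", "cy" (pixels), "xyz" and "orientation" of the camera in the world; the wrist camera has in their place "mount" (4x4, takes a point from camera to tool coordinates, whose origin is the TCP and whose axes are the tool frame's). Camera axes: x right, y down, z forward; pixel columns grow to the right and rows downward; lengths in m; the calibration is good to about 2 mm. A picture is of the moment at which its call begins: read the wrist's pose just before it. get_calibration takes no time and is no camera call.
- job_done(): hands the job in, once; it reports no verdict.
The state is a dict: "time": time; "joint_positions": joint angles; "qvel": joint speeds; "tau": joint torques, N m; "eef_pos": TCP position; "tcp_rot": TCP orientation; "contact_force": force on the tool from outside, world axes, zero at the start; "moment": the same for the moment, N m; "width": finger opening in m.
Only numpy, scipy, OpenCV 4.12 (cv2) and the standard library are available. Lean on these libraries where they do the work, as an engineer would, in place of code of your own. Each camera call takes 0.05 s, during which the arm holds its last target.

## Task

Assemble the tissue sieve on the round stand, one piece at a time from the bottom up: first the solid-bottomed collecting cup inside the stand's ring, then the fine-mesh sieve, then the coarse-mesh sieve, and last the knobbed lid, each fully seated and level on the one below. Leave the culture dish, the beaker and the tally counter where they are, and swing the arm clear of the microscope at the right.

Things in the scene. Friction and masses are not known exactly. Their poses are not given: they have to be found in the camera images.
- stand: Stand, fixed to the table: round grey base 92 mm in diameter, 10 mm high, with an upstanding aluminium ring on it (62 mm inside, 72 mm outside diameter, 8 mm high, its top 18 mm above the table). The cup stands inside the ring on the base's top, 10 mm above the origin. Origin: centre of the underside, z axis up.
- cup: Collecting cup, loose, 0.16 kg: with a solid plain floor and no mesh, 42 mm high. Steel, 58 mm outside diameter, bore at the top 51 mm. Its lowest 8 mm taper to 50 mm at the bottom. Origin: centre of the underside, z axis up.
- fine_sieve: Fine sieve, loose, 0.12 kg: floor of close dark gauze (2.8 mm pitch) that looks evenly dark; 35 mm high over all, foot included. Steel, 58 mm outside diameter, bore at the top 51 mm. Below is a tapered foot 7 mm high (41 mm wide at the bottom, 48 at the top) that drops into the bore below until the body rests on that rim. Seated, its origin is 35 mm above the cup's. Origin: centre of the underside, z axis up.
- coarse_sieve: Coarse sieve, loose, 0.13 kg: floor a grating of 3 x 3 wires at 14.5 mm pitch, with big openings the table shows through; 43 mm high over all, foot included. Steel, 58 mm outside diameter, bore at the top 51 mm. Below is a tapered foot 7 mm high (41 mm wide at the bottom, 48 at the top) that drops into the bore below until the body rests on that rim. Seated, its origin is 28 mm above the fine sieve's. Origin: centre of the underside, z axis up.
- lid: Lid, loose, 0.10 kg: steel disc 58 mm in diameter and 6 mm thick on the same tapered 7 mm foot as the sieves, with a black round knob on top, 22 mm in diameter, from 17 to 41 mm above the origin. Seated, its origin is 36 mm above the coarse sieve's. Origin: centre of the underside, z axis up.
- dish: Bystander: round clear culture dish with pale pink contents, 60 mm in diameter, 15 mm high, loose. Origin: centre of the underside, z axis up.
- beaker: Bystander: small clear glass beaker, 45 mm in diameter, 59 mm high, loose. Origin: centre of the underside, z axis up.
- counter: Bystander: pale round hand tally counter, 46 mm across, 21 mm high, loose. Origin: centre of the underside, z axis up.
Not all that is in view belongs to the job. Leave any orange look-alike of the fine_sieve alone.

How it is judged (in metres and radians):
On the way, in this order (a step that is already met when the one before it is completed fails the run):
1. the collecting cup stands in the stand's ring (horizontal distance between cup and stand below 0.005 m and z of cup in the frame of stand between 0.008 and 0.012 m and angle between cup's own z axis and vertical below 0.06 rad), for 0.2 s.
2. the fine sieve is seated on the cup (horizontal distance between fine_sieve and cup below 0.005 m and z of fine_sieve in the frame of cup between 0.033 and 0.037 m and angle between fine_sieve's own z axis and vertical below 0.06 rad), for 0.2 s.
3. the coarse sieve is seated on the fine sieve (horizontal distance between coarse_sieve and fine_sieve below 0.005 m and z of coarse_sieve in the frame of fine_sieve between 0.026 and 0.03 m and angle between coarse_sieve's own z axis and vertical below 0.06 rad), for 0.2 s.
4. the lid is seated on the coarse sieve (horizontal distance between lid and coarse_sieve below 0.005 m and z of lid in the frame of coarse_sieve between 0.034 and 0.038 m and angle between lid's own z axis and vertical below 0.06 rad), for 0.2 s.
At the end, for the whole second after the job is handed in: Cup in the ring, fine sieve on cup, coarse sieve on fine sieve, lid on coarse sieve: each within 5 mm of the axis and 2 mm of the seated height over what it stands on, tilted under 0.06 rad, released, at rest; dish, beaker and counter within 25 mm of where they stood (all of step 1 and all of step 2 and all of step 3 and all of step 4 and linear speed of each of cup, fine_sieve, coarse_sieve, lid below 0.02 m/s and distance of each of dish, beaker, counter from where it was at the start of the episode below 0.025 m); the robot touches nothing.
It fails at once if the dish was pushed away from its place (distance of dish from where it was at the start of the episode above 0.025 m).
It fails at once if the beaker was pushed away from its place (distance of beaker from where it was at the start of the episode above 0.025 m).
It fails at once if the tally counter was pushed away from its place (distance of counter from where it was at the start of the episode above 0.025 m).
It also fails if it takes over 112 s, if anything falls off the work surface, if the arm or the gripper's body presses on something with over 40 N, if the wrist force passes 120 N, or if a joint passes its speed limit or range.

## Working session

There is one attempt and no reset: what is moved stays moved. The work goes in short steps, Python scripts to look and compute and a tool call to move; the robot and the scene stay as the last step left them, time stands still between calls to the robot, and variables do not carry over. Pictures are saved under pics/ and viewed, and the job is handed in when it is done.

Besides the shell and the picture viewer there is one more tool, called after ">>>" as name(argument=value, ...), one argument or row to a line, values as JSON. arm_command: Moves the arm, as the interface text tells. Its arguments: {"type":"object","properties":{"plan":{"type":"array"}},"required":["plan"]}

```bash
ls; mkdir -p pics; cat > h.py <<'E'
import numpy as np, cv2, json
from cell import env, optics, job_done
def snap(name,tag):
    s=env.state(); im,d=optics.get_image(name)
    cv2.imwrite(f'pics/{tag}.png',im[:,:,::-1]); np.savez(f'pics/{tag}.npz',im=im,d=d,p=np.array(s['eef_pos']),R=np.array(s['tcp_rot']))
    return s,im,d
def cam(name,p=None,R=None):
    c=optics.get_calibration(name)
    if 'mount' in c:
        M=np.array(c['mount']); T=np.eye(4);T[:3,:3]=R;T[:3,3]=p; T=T@M
        return c,T[:3,:3],T[:3,3]
    return c,np.array(c['orientation']),np.array(c['xyz'])
def ray(C,u,v):
    c,R,o=C; return o,R@np.array([(u-c['cx'])/c['fx'],(v-c['cy'])/c['fy'],1.])
def onz(C,u,v,z):
    o,d=ray(C,u,v); return o+d*(z-o[2])/d[2]
def cloud(C,d):
    c,R,o=C; v,u=np.mgrid[0:d.shape[0],0:d.shape[1]]
    P=np.stack([(u-c['cx'])/c['fx']*d,(v-c['cy'])/c['fy']*d,d],-1)
    return P@R.T+o
def proj(C,P):
    c,R,o=C; q=R.T@(np.array(P)-o); return c['fx']*q[0]/q[2]+c['cx'],c['fy']*q[1]/q[2]+c['cy']
E
python3 - <<'E'
from h import *
for n in['top','side','wrist']:
    s,im,d=snap(n,n+'0'); c=optics.get_calibration(n); print(n,{k:np.round(v,4).tolist() for k,v in c.items()}, (d>0).mean())
print(env.state(),env.tip_reach)
E
```

```text
pics
top {'fx': 510.9857, 'fy': 510.9857, 'cx': 270.3656, 'cy': 212.5195, 'xyz': [0.3539, -0.1211, 1.1796], 'orientation': [[0.0042, -0.9922, 0.1249], [-1.0, -0.0046, -0.0025], [0.0031, -0.1249, -0.9922]]} 0.9959566326530612
side {'fx': 493.5512, 'fy': 493.5512, 'cx': 274.9925, 'cy': 210.4963, 'xyz': [0.1624, -1.1724, 0.6588], 'orientation': [[0.9503, -0.1521, 0.2717], [-0.3114, -0.4653, 0.8286], [0.0004, -0.872, -0.4895]]} 0.9846130952380953
wrist {'fx': 368.2434, 'fy': 368.2434, 'cx': 283.1403, 'cy': 209.9586, 'mount': [[-0.0004, -0.2265, 0.974, -0.1715], [1.0, 0.0005, 0.0005, 0.0005], [-0.0006, 0.974, 0.2265, -0.0644], [0.0, 0.0, 0.0, 1.0]]} 0.9960034013605442
{'time': 0.15, 'joint_positions': array([ 6.50817890e+01,  5.03079462e+00,  7.86023420e+01,  2.03851895e-03,
        9.64635621e+01, -5.90608913e+00]), 'qvel': array([-0.05897663, -0.15603486, -0.287043  , -0.03714979, -0.11938976,
        0.01521183]), 'tau': array([ 1.90087245e-03, -3.40639186e+01, -3.02794325e+01,  7.18951318e-02,
        3.04516323e-02, -1.16832612e-04]), 'eef_pos': array([0.17898712, 0.51964118, 0.21258181]), 'tcp_rot': array([[-7.43135341e-04,  3.25763806e-01,  9.45450893e-01],
       [-1.51570794e-03,  9.45449701e-01, -3.25764586e-01],
       [-9.99998575e-01, -1.67511460e-03, -2.08834299e-04]]), 'contact_force': array([ 0.50255825, -0.0256228 ,  0.05466693]), 'moment': array([ 0.01955789, -0.01574995, -0.02601154]), 'width': 0.09394725733053005} 0.008
```

View pics/top0.png

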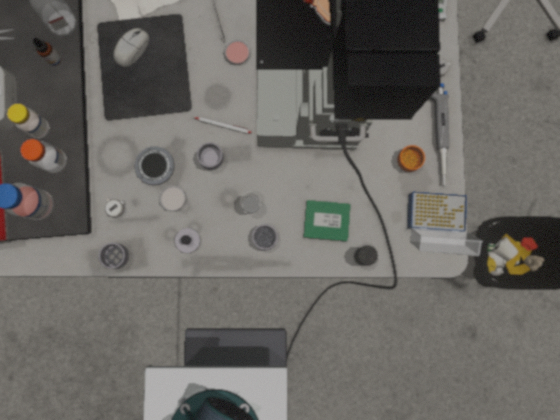

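View pics/side0.png

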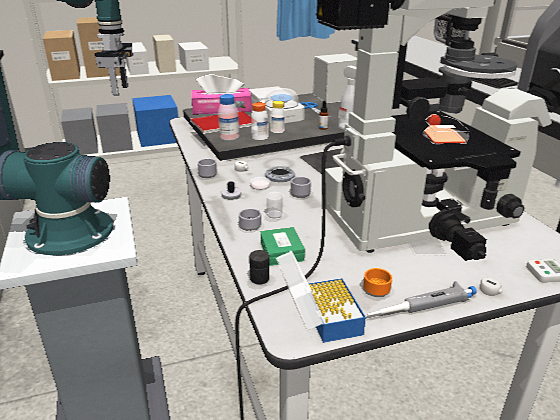

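View pics/wrist0.png

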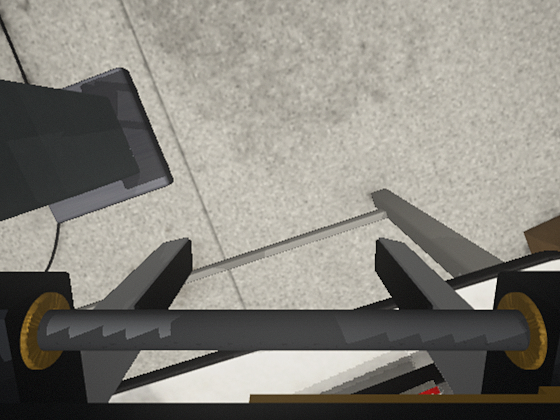

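```bash
python3 - <<'E'
from h import *
im=cv2.imread('pics/top0.png')[130:280,85:295]
cv2.imwrite('pics/top0c.png',cv2.resize(im,None,fx=3.8,fy=3.8,interpolation=cv2.INTER_CUBIC))
im=cv2.imread('pics/side0.png')[145:265,180:340]
cv2.imwrite('pics/side0c.png',cv2.resize(im,None,fx=5,fy=5,interpolation=cv2.INTER_CUBIC))
z=np.load('pics/top0.npz');C=cam('top');P=cloud(C,z['d'])
for n,(u,v) in dict(stand=(154,165),a=(209,156),b=(115,256),c=(264,237),lid=(187,240),dish=(173,199),beaker=(247,204),counter=(115,208),green=(327,220),black=(367,256)).items():
    w=P[v-20:v+21,u-20:u+21].reshape(-1,3); m=(w[:,2]>0.01)
    q=w[m]; print(n,np.round(P[v,u],3),'centroid',np.round(np.median(q,0),3),'zmax',np.round(np.percentile(q[:,2],[50,90,98]),3), np.round(onz(C,u,v,.04),3))
E
```

```text
stand [0.613 0.149 0.005] centroid [0.611 0.151 0.011] zmax [0.011 0.014 1.18 ] [0.605 0.141 0.04 ]
a [0.634 0.02  0.008] centroid [0.631 0.015 0.031] zmax [0.031 0.042 1.18 ] [0.627 0.016 0.04 ]
b [0.4   0.229 0.012] centroid [0.4   0.229 0.031] zmax [0.031 0.042 0.046] [0.398 0.221 0.04 ]
c [ 0.445 -0.11   0.01 ] centroid [ 0.447 -0.112  0.023] zmax [0.023 0.035 0.038] [ 0.442 -0.11   0.04 ]
lid [0.435 0.061 0.043] centroid [0.436 0.064 0.013] zmax [0.013 0.039 0.066] [0.435 0.062 0.04 ]
dish [0.531 0.101 0.014] centroid [0.534 0.104 0.013] zmax [0.013 0.017 0.019] [0.527 0.096 0.04 ]
beaker [ 0.522 -0.07   0.002] centroid [ 0.524 -0.082  0.047] zmax [0.047 0.059 1.18 ] [ 0.517 -0.071  0.04 ]
counter [0.508 0.231 0.022] centroid [0.51  0.234 0.019] zmax [0.019 0.022 0.024] [0.506 0.225 0.04 ]
green [ 0.482 -0.252  0.031] centroid [ 0.482 -0.252  0.033] zmax [0.033 0.036 0.038] [ 0.481 -0.251  0.04 ]
black [ 0.4   -0.335  0.062] centroid [ 0.402 -0.333  0.06 ] zmax [0.06  0.064 0.065] [ 0.401 -0.339  0.04 ]
```

View pics/top0c.png

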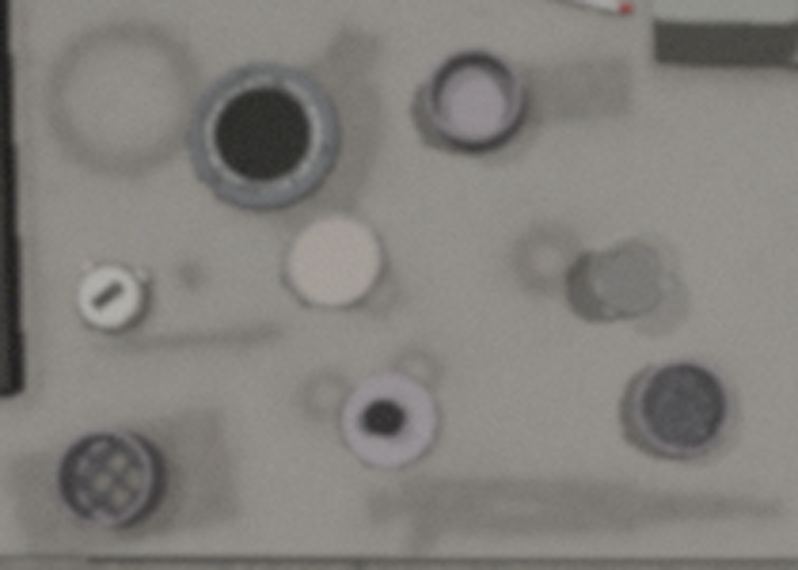

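View pics/side0c.png

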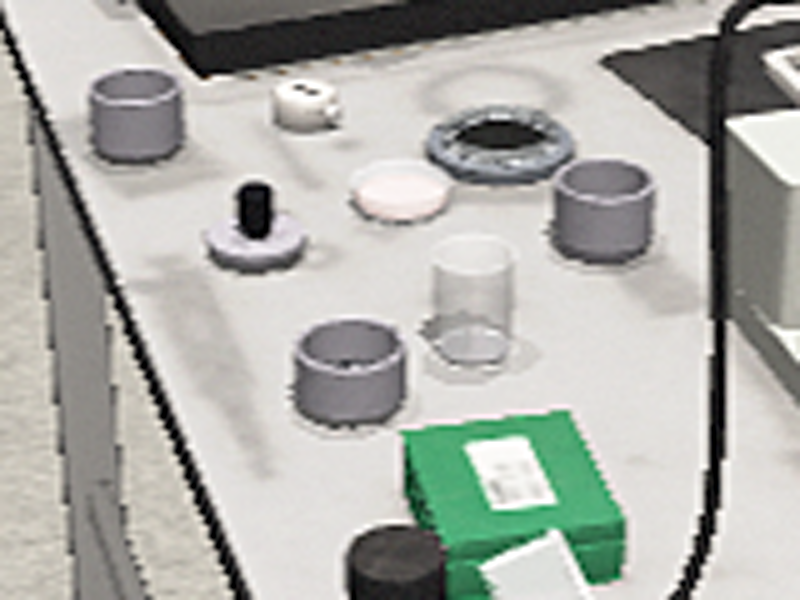

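Candidates in top0, by pixel:
- **(209,156):** plain light floor, so this is the **cup**.
- **(264,237):** evenly dark gauze and low, so this is the **fine sieve**.
- **(115,256):** 3x3 grating with the table showing through, so this is the **coarse sieve**.
- **(187,240):** disc with a black knob, so this is the **lid**.
- **(154,165):** **stand**.
- **Leave alone:** dish (173,199), beaker (247,204), counter (115,208) and the orange look-alike (411,158).

Next I check clearance to the microscope and cable, and locate the rims.

```bash
cat >> h.py <<'E'
def go(x,y,z,yaw=0.,R0=None,p0=None):
    """rows needed, tool axes, cm/deg. tool y at angle yaw (deg) from world x, tool x down"""
    from scipy.spatial.transform import Rotation as Ro
    s=env.state(); p=np.array(s['eef_pos']) if p0 is None else np.array(p0); R=np.array(s['tcp_rot']) if R0 is None else R0
    a=np.radians(yaw); ty=np.array([np.cos(a),np.sin(a),0]); tx=np.array([0,0,-1.]); Rt=np.stack([tx,ty,np.cross(tx,ty)],1)
    print('d(cm)',np.round(R.T@(np.array([x,y,z])-p)*100,2),'w(deg)',np.round(np.degrees(Ro.from_matrix(R.T@Rt).as_rotvec()),2), 'now',np.round(p,4))
def st():
    s=env.state(); print('t',round(s['time'],2),np.round(s['eef_pos'],4),'w',round(s['width'],4),'F',np.round(s['contact_force'],1),'j',np.round(s['joint_positions'],0)); return s
E
python3 - <<'E'
from h import *
for n in('top','side'):
    z=np.load(f'pics/{n}0.npz');C=cam(n);P=cloud(C,z['d']).reshape(-1,3); ok=z['d'].ravel()>0
    for nm,c in dict(cup=(.632,.015),fine=(.445,-.112),stand=(.611,.15),coarse=(.4,.23)).items():
        w=P[ok&(P[:,2]>.09)&(P[:,2]<.6)]; r=np.hypot(w[:,0]-c[0],w[:,1]-c[1]); i=np.argsort(r)[:1]; print(n,nm,np.round(w[i],3),np.round(r[i],3))
        q=P[ok&(np.hypot(P[:,0]-c[0],P[:,1]-c[1])<.045)]; m=q[(q[:,2]>.03)&(q[:,2]<.06)]
        if len(m)>20:
            top=np.percentile(m[:,2],90); q2=m[m[:,2]>top-.004]; A=np.c_[q2[:,:2],np.ones(len(q2))]; s,*_=np.linalg.lstsq(A,(q2[:,:2]**2).sum(1),rcond=None); cx,cy=s[:2]/2; print('   rim',top,cx,cy,np.sqrt(s[2]+cx*cx+cy*cy),len(q2))
go(.6,.08,.25)
E
```

```text
top cup [[ 0.656 -0.094  0.097]] [0.112]
   rim 0.042509758373497505 0.6306946076238797 0.015985991178428027 0.02702971035801591 96
top fine [[ 0.564 -0.208  0.521]] [0.153]
   rim 0.035760975416715836 0.44405700233249057 -0.11104765202871122 0.027166157618986712 98
top stand [[0.605 0.333 0.114]] [0.183]
top coarse [[0.487 0.366 0.096]] [0.161]
   rim 0.043339430930634526 0.40052459550354164 0.22862163399682386 0.02724480503840486 97
side cup [[ 0.664 -0.09   0.122]] [0.11]
   rim 0.04221703462548394 0.6272590664028064 0.01563583282965994 0.027691681091019167 73
side fine [[ 0.563 -0.205  0.52 ]] [0.15]
   rim 0.03561504250314242 0.4409596375580288 -0.1108355209514998 0.027211409629756687 89
side stand [[0.603 0.33  0.122]] [0.18]
side coarse [[0.485 0.359 0.125]] [0.155]
   rim 0.042765785280768 0.39779899520544854 0.2300762807349181 0.027417026927135046 61
d(cm) [ -3.71 -27.86  54.13] w(deg) [7.099e+01 5.000e-02 9.000e-02] now [0.179  0.5196 0.2126]
```

>>> arm_command(
  plan=[
    {"dx": -4, "dy": -28, "dz": 54, "wx": 71, "grip": 1},
    {"dx": -4, "dy": -28, "dz": 54, "wx": 71, "grip": 1},
    {"dx": -4, "dy": -28, "dz": 54, "wx": 71, "grip": 1},
    {"dx": -4, "dy": -28, "dz": 54, "wx": 71, "grip": 1},
    {"dx": -4, "dy": -28, "dz": 54, "wx": 71, "grip": 1},
  ],
)

```text
$.plan[0]: bad value
```

```bash
python3 -c "
from h import *
st();go(.6,.08,.25)"
```

```text
t 0.15 [0.179  0.5196 0.2126] w 0.0939 F [ 0.5 -0.   0.1] j [65.  5. 79.  0. 96. -6.]
d(cm) [ -3.71 -27.86  54.13] w(deg) [7.099e+01 5.000e-02 9.000e-02] now [0.179  0.5196 0.2126]
```

>>> arm_command(
  plan=[
    {"dx": -4, "dy": -28, "dz": 54, "wx": 71, "wy": 0, "wz": 0, "grip": 1},
    {"dx": -4, "dy": -28, "dz": 54, "wx": 71, "wy": 0, "wz": 0, "grip": 1},
    {"dx": -4, "dy": -28, "dz": 54, "wx": 71, "wy": 0, "wz": 0, "grip": 1},
    {"dx": -4, "dy": -28, "dz": 54, "wx": 71, "wy": 0, "wz": 0, "grip": 1},
    {"dx": -4, "dy": -28, "dz": 54, "wx": 71, "wy": 0, "wz": 0, "grip": 1},
  ],
)

```text
time: 0.57
eef_pos: [0.3231, 0.3678, 0.227]
tcp_rot: [[-0.0, 0.82, 0.572], [-0.0, 0.572, -0.82], [-1.0, -0.0, 0.0]]
contact_force: [0.9, 0.6, -0.2]
width: 0.0937
```

```bash
python3 -c "
from h import *
st();go(.6,.08,.25)"
```

```text
t 0.57 [0.3231 0.3678 0.227 ] w 0.0937 F [ 0.9  0.6 -0.2] j [42. -3. 85. -0. 98.  7.]
d(cm) [-2.3   6.26 39.44] w(deg) [3.487e+01 1.000e-02 2.000e-02] now [0.3231 0.3678 0.227 ]
```

>>> arm_command(
  plan=[
    {"dx": -2.3, "dy": 6, "dz": 39, "wx": 35, "wy": 0, "wz": 0, "grip": 1},
    {"dx": -2.3, "dy": 6, "dz": 39, "wx": 35, "wy": 0, "wz": 0, "grip": 1},
    {"dx": -2.3, "dy": 6, "dz": 39, "wx": 35, "wy": 0, "wz": 0, "grip": 1},
    {"dx": -2.3, "dy": 6, "dz": 39, "wx": 35, "wy": 0, "wz": 0, "grip": 1},
    {"dx": -2.3, "dy": 6, "dz": 39, "wx": 35, "wy": 0, "wz": 0, "grip": 1},
  ],
)

```text
time: 0.98
eef_pos: [0.4677, 0.2178, 0.2392]
tcp_rot: [[-0.0, 1.0, -0.003], [0.0, -0.003, -1.0], [-1.0, -0.0, -0.0]]
contact_force: [0.3, 0.6, 0.2]
width: 0.0939
```

```bash
python3 -c "
from h import *
st();go(.6,.08,.25)"
```

```text
t 0.98 [0.4677 0.2178 0.2392] w 0.0939 F [0.3 0.6 0.2] j [19.  0. 80.  0. 99. 19.]
d(cm) [-1.09 13.28 13.74] w(deg) [-0.17 -0.01  0.01] now [0.4677 0.2178 0.2392]
```

>>> arm_command(
  plan=[
    {"dx": -1, "dy": 13, "dz": 13.5, "wx": 0, "wy": 0, "wz": 0, "grip": 1},
    {"dx": -1, "dy": 13, "dz": 13.5, "wx": 0, "wy": 0, "wz": 0, "grip": 1},
    {"dx": -1, "dy": 13, "dz": 13.5, "wx": 0, "wy": 0, "wz": 0, "grip": 1},
    {"dx": -1, "dy": 13, "dz": 13.5, "wx": 0, "wy": 0, "wz": 0, "grip": 1},
    {"dx": -1, "dy": 13, "dz": 13.5, "wx": 0, "wy": 0, "wz": 0, "grip": 1},
  ],
)

```text
time: 1.4
eef_pos: [0.5994, 0.081, 0.2482]
tcp_rot: [[-0.001, 1.0, -0.001], [-0.002, -0.001, -1.0], [-1.0, -0.001, 0.002]]
contact_force: [-0.6, 0.6, -0.4]
width: 0.0936
```

```bash
python3 -c "
from h import *
st();snap('wrist','w1');st();go(.6,.08,.25)"
```

```text
t 1.4 [0.5994 0.081  0.2482] w 0.0936 F [-0.6  0.6 -0.4] j [  2.  12.  67.  -0. 101.   2.]
t 1.45 [0.6008 0.0792 0.2476] w 0.0941 F [ 2.1 -1.7  0.3] j [  2.  12.  67.  -0. 101.   2.]
d(cm) [-0.24 -0.08 -0.08] w(deg) [-0.19  0.17 -0.  ] now [0.6008 0.0792 0.2476]
```

View pics/w1.png

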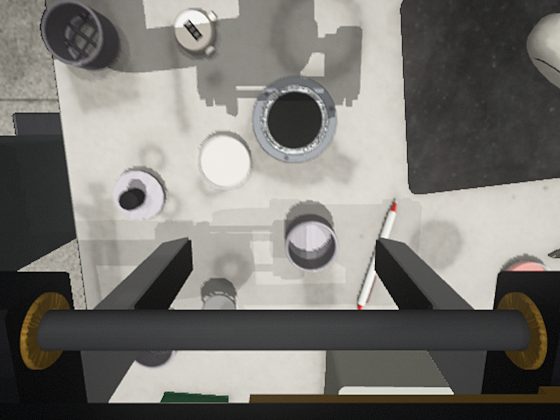

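```bash
cat >> h.py <<'E'
def rim(n,tag,c,zlo,zhi,rmax,rmin=0):
    z=np.load(f'pics/{tag}.npz');C=cam(n,z['p'],z['R']);P=cloud(C,z['d']).reshape(-1,3);c=np.array(c)
    for k in range(4):
        r=np.hypot(*(P[:,:2]-c).T); q=P[(z['d'].ravel()>0)&(r<rmax)&(r>rmin)&(P[:,2]>zlo)&(P[:,2]<zhi)]
        A=np.c_[q[:,:2],np.ones(len(q))]; s,*_=np.linalg.lstsq(A,(q[:,:2]**2).sum(1),rcond=None); c=s[:2]/2
    print(tag,'ctr',np.round(c,4),'r',round(float(np.sqrt(s[2]+c@c)),4),'zmed',np.round(np.median(q[:,2]),4),len(q)); return c
def hist(n,tag,c,r):
    z=np.load(f'pics/{tag}.npz');C=cam(n,z['p'],z['R']);P=cloud(C,z['d']).reshape(-1,3)
    q=P[(z['d'].ravel()>0)&(np.hypot(P[:,0]-c[0],P[:,1]-c[1])<r)]; print(np.round(np.percentile(q[:,2],[5,25,50,75,95,99]),4))
E
python3 - <<'E'
from h import *
hist('wrist','w1',(.63,.015),.04);hist('wrist','w1',(.611,.15),.045);hist('wrist','w1',(.534,.104),.028)
rim('wrist','w1',(.63,.015),.038,.047,.036,.02)
rim('wrist','w1',(.611,.15),.0145,.022,.042,.026)
rim('top','top0',(.611,.15),.0145,.022,.042,.026)
rim('top','top0',(.611,.15),.006,.03,.053,.03)
rim('wrist','w1',(.611,.15),.006,.03,.053,.03)
# colour: dark floor disc of stand, and outlines by ellipse
for tag,n,(u,v) in(('w1','wrist',(295,119)),('top0','top',(154,165))):
    z=np.load(f'pics/{tag}.npz');C=cam(n,z['p'],z['R']);g=cv2.cvtColor(z['im'],cv2.COLOR_RGB2GRAY)
    w=40 if n=='wrist' else 20; s=g[v-w:v+w,u-w:u+w]; m=(s<70).astype(np.uint8)
    cs,_=cv2.findContours(m,0,1); k=max(cs,key=cv2.contourArea); e=cv2.fitEllipse(k); cx,cy=e[0][0]+u-w,e[0][1]+v-w; print(tag,e,(cx,cy),onz(C,cx,cy,.0105),onz(C,cx,cy,.018))
E
```

```text
[-0.0006  0.0012  0.0099  0.0283  0.0422  0.0431]
[0.0092 0.0103 0.3501 0.3544 0.356  0.373 ]
[0.0148 0.302  0.3498 0.3563 0.3619 0.3727]
w1 ctr [0.63   0.0196] r 0.0272 zmed 0.0417 577
w1 ctr [0.6117 0.1521] r 0.0359 zmed 0.0159 44
top0 ctr [0.6133 0.1513] r 0.0342 zmed 0.0157 12
top0 ctr [0.6121 0.1488] r 0.0386 zmed 0.0088 580
w1 ctr [0.6116 0.1522] r 0.0385 zmed 0.0102 3252
w1 ((39.25856018066406, 40.48570251464844), (52.528038024902344, 55.82418441772461), 13.986751556396484) (294.25856018066406, 119.48570251464844) [0.61234167 0.15132271 0.0105    ] [0.61212299 0.15123742 0.018     ]
top0 ((19.604448318481445, 19.938447952270508), (22.482149124145508, 23.242401123046875), 71.10209655761719) (153.60444831848145, 164.9384479522705) [0.61173545 0.14872724 0.0105    ] [0.61008164 0.14699661 0.018     ]
```

>>> arm_command(
  plan=[
    {"dx": 4, "dy": 1.5, "dz": 3, "wx": -0.2, "wy": 0, "wz": 0, "grip": 1},
    {"dx": 7, "dy": 2.9, "dz": 6.4, "wx": -0.2, "wy": 0, "wz": 0, "grip": 1},
    {"dx": 10.5, "dy": 2.9, "dz": 6.4, "wx": -0.2, "wy": 0, "wz": 0, "grip": 1},
    {"dx": 10.5, "dy": 2.9, "dz": 6.4, "wx": -0.2, "wy": 0, "wz": 0, "grip": 1},
    {"dx": 10.5, "dy": 2.9, "dz": 6.4, "wx": -0.2, "wy": 0, "wz": 0, "grip": 1},
  ],
)

```text
time: 1.87
eef_pos: [0.6236, 0.0212, 0.1397]
tcp_rot: [[-0.01, 1.0, 0.006], [0.001, 0.006, -1.0], [-1.0, -0.01, -0.001]]
contact_force: [0.1, 0.0, 0.8]
width: 0.0941
```

```bash
python3 -c "
from h import *
snap('wrist','w1z');snap('wrist','w1z');snap('wrist','w2');st();c=rim('wrist','w2',(.63,.016),.038,.047,.036,.02);hist('wrist','w2',(.63,.015),.035)
rim('wrist','w2',(.611,.15),.006,.03,.053,.03)
go(c[0],c[1],.022)"
```

```text
t 2.02 [0.6274 0.0224 0.1474] w 0.0943 F [-0.5  0.5  0.4] j [-3. 16. 73.  0. 90. -4.]
w2 ctr [0.63   0.0193] r 0.0271 zmed 0.0418 1104
[0.0087 0.0257 0.2532 0.2689 0.2714 0.2722]
w2 ctr [0.6117 0.1493] r 0.0378 zmed 0.0102 4938
d(cm) [12.54  0.2   0.31] w(deg) [ 0.46 -0.02 -0.25] now [0.6274 0.0224 0.1474]
```

View pics/w2.png

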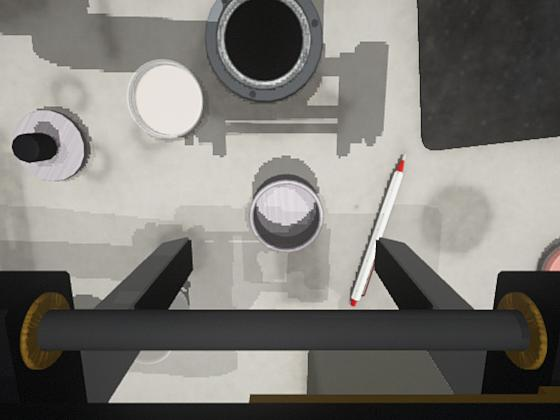

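```bash
python3 -c "
from h import *
for i in range(4):
    snap('wrist','w2');s=st()
c=rim('wrist','w2',(.63,.016),.038,.047,.036,.02)
rim('wrist','w2',(.611,.15),.006,.03,.053,.03)
go(c[0],c[1],.022)"
```

```text
t 2.07 [0.6277 0.0224 0.148 ] w 0.0938 F [0.4 1.3 0.8] j [-3. 16. 73.  0. 90. -4.]
t 2.12 [0.6278 0.0224 0.148 ] w 0.094 F [-0.6 -0.1  0. ] j [-3. 16. 73.  0. 90. -4.]
t 2.17 [0.6276 0.0222 0.1477] w 0.0939 F [ 0.3  0.4 -0.3] j [-3. 16. 73.  0. 90. -4.]
t 2.22 [0.6274 0.0221 0.1471] w 0.0942 F [ 0.3 -0.5 -0.6] j [-3. 16. 73.  0. 90. -4.]
w2 ctr [0.63   0.0194] r 0.0271 zmed 0.0418 1086
w2 ctr [0.6117 0.1493] r 0.0378 zmed 0.0102 4944
d(cm) [12.51  0.21  0.27] w(deg) [ 0.46  0.   -0.26] now [0.6274 0.0221 0.1471]
```

```bash
python3 -c "
from h import *
for lo in (.039,.040,.041,.0415):
  c=rim('wrist','w2',(.63,.018),lo,.045,.034,.02)
  rim('top','top0',(.63,.018),lo,.047,.034,.02)
  rim('side','side0',(.63,.018),lo,.047,.034,.02)
# image-based: flood bright/edges
z=np.load('pics/w2.npz');C=cam('wrist',z['p'],z['R'])
for P in ((.63,.018,.042),(.6,.018,.042),(.63,.047,.042),(.63,-.011,.042)): print(P,np.round(proj(C,P),1))
im=z['im'][150:260,230:345,::-1]
cv2.imwrite('pics/w2c.png',cv2.resize(im,None,fx=5,fy=5,interpolation=cv2.INTER_CUBIC))
"
```

```text
w2 ctr [0.63   0.0193] r 0.0271 zmed 0.0418 1047
top0 ctr [0.6306 0.016 ] r 0.027 zmed 0.0411 89
side0 ctr [0.6274 0.0152] r 0.0276 zmed 0.0413 61
w2 ctr [0.63   0.0192] r 0.0271 zmed 0.0419 1002
top0 ctr [0.6307 0.0162] r 0.027 zmed 0.0417 65
side0 ctr [0.6276 0.0151] r 0.0277 zmed 0.0414 53
w2 ctr [0.63   0.0191] r 0.0272 zmed 0.042 860
top0 ctr [0.6306 0.0161] r 0.0269 zmed 0.0422 46
side0 ctr [0.6273 0.0152] r 0.0278 zmed 0.0422 36
w2 ctr [0.6301 0.0192] r 0.0272 zmed 0.0422 675
top0 ctr [0.6304 0.016 ] r 0.0271 zmed 0.0423 38
side0 ctr [0.6268 0.0151] r 0.0277 zmed 0.0425 26
(0.63, 0.018, 0.042) [284.2 216.7]
(0.6, 0.018, 0.042) [245.5 216.4]
(0.63, 0.047, 0.042) [284.5 179.6]
(0.63, -0.011, 0.042) [283.8 252.1]
```

View pics/w2c.png

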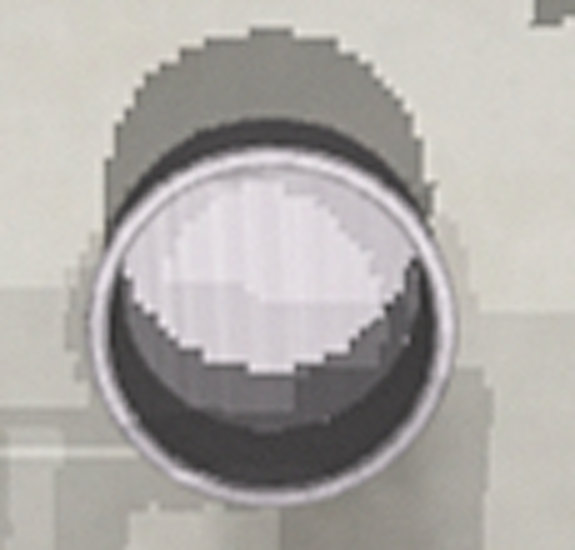

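>>> arm_command(
  plan=[
    {"dx": 0, "dy": -1, "dz": -4, "wx": 0.4, "wy": 0, "wz": -0.3, "grip": 1},
    {"dx": 0, "dy": -1.6, "dz": -8, "wx": 0.4, "wy": 0, "wz": -0.3, "grip": 1},
    {"dx": 0, "dy": -1.6, "dz": -12.8, "wx": 0.4, "wy": 0, "wz": -0.3, "grip": 1},
    {"dx": 0, "dy": -1.6, "dz": -12.8, "wx": 0.4, "wy": 0, "wz": -0.3, "grip": 1},
    {"dx": 0, "dy": -1.6, "dz": -12.8, "wx": 0.4, "wy": 0, "wz": -0.3, "grip": 1},
  ],
)

```text
time: 2.63
eef_pos: [0.6094, 0.1522, 0.1455]
tcp_rot: [[-0.003, 1.0, 0.005], [0.001, 0.005, -1.0], [-1.0, -0.003, -0.001]]
contact_force: [-0.9, -0.5, -0.1]
width: 0.0944
```

```bash
python3 -c "
from h import *
for i in range(4): snap('wrist','w3')
st()
rim('wrist','w3',(.611,.15),.006,.03,.053,.04)
rim('wrist','w3',(.611,.15),.014,.03,.045,.025)
c=rim('wrist','w3',(.611,.15),.016,.03,.045,.025)
rim('wrist','w3',(.6308,.018),.039,.047,.034,.02)
rim('wrist','w3',(.4,.23),.039,.047,.034,.02)
go(.63,.019,.16)"
```

```text
t 2.83 [0.6099 0.1476 0.1447] w 0.0941 F [-1.3 -0.6 -1. ] j [ 8. 16. 73.  0. 91.  9.]
w3 ctr [0.6116 0.1524] r 0.0429 zmed 0.01 2022
w3 ctr [0.6116 0.1521] r 0.0359 zmed 0.0155 129
w3 ctr [0.6116 0.1522] r 0.0359 zmed 0.0167 47
w3 ctr [0.63   0.0197] r 0.027 zmed 0.0417 552
w3 ctr [0.401  0.2321] r 0.0269 zmed 0.0425 703
d(cm) [-1.53  2.03 12.86] w(deg) [-0.11  0.03  0.26] now [0.6099 0.1476 0.1447]
```

View pics/w3.png

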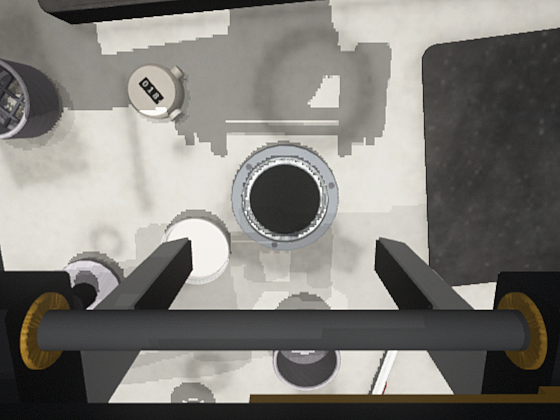

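>>> arm_command(
  plan=[
    {"dx": 0, "dy": 1, "dz": 4, "wx": -0.1, "wy": 0, "wz": 0.2, "grip": 1},
    {"dx": 0, "dy": 2, "dz": 8, "wx": -0.1, "wy": 0, "wz": 0.2, "grip": 1},
    {"dx": 2, "dy": 2, "dz": 12, "wx": -0.1, "wy": 0, "wz": 0.2, "grip": 1},
    {"dx": 5, "dy": 2, "dz": 13, "wx": -0.1, "wy": 0, "wz": 0.2, "grip": 1},
    {"dx": 8, "dy": 2, "dz": 13, "wx": -0.1, "wy": 0, "wz": 0.2, "grip": 1},
  ],
)

```text
time: 3.25
eef_pos: [0.6303, 0.0128, 0.0649]
tcp_rot: [[0.002, 1.0, -0.006], [-0.002, -0.006, -1.0], [-1.0, 0.002, 0.002]]
contact_force: [-0.1, 0.5, 0.2]
width: 0.0942
```

```bash
python3 -c "
from h import *
for i in range(5): snap('wrist','w4')
st();go(.63,.018,.023)"
```

```text
t 3.5 [0.63   0.0185 0.0659] w 0.094 F [ 1.1  0.7 -0.1] j [-3. 19. 79.  0. 82. -4.]
d(cm) [ 4.29 -0.    0.05] w(deg) [ 0.04  0.   -0.03] now [0.63   0.0185 0.0659]
```

View pics/w4.png

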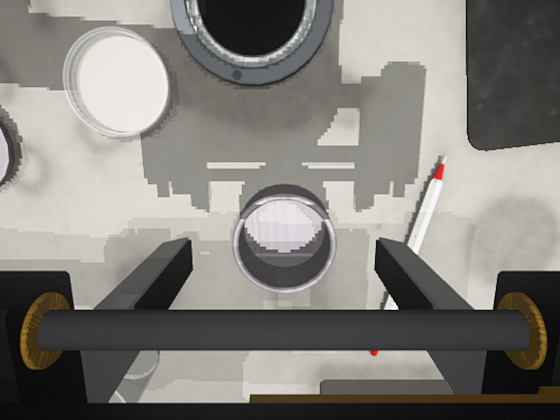

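>>> arm_command(
  plan=[
    {"dx": 2.2, "dy": 0, "dz": 0, "wx": 0, "wy": 0, "wz": 0, "grip": 1},
    {"dx": 4.2, "dy": 0, "dz": 0, "wx": 0, "wy": 0, "wz": 0, "grip": 1},
    {"dx": 4.2, "dy": 0, "dz": 0, "wx": 0, "wy": 0, "wz": 0, "grip": 1},
    {"dx": 4.2, "dy": 0, "dz": 0, "wx": 0, "wy": 0, "wz": 0, "grip": 0.7},
    {"dx": 4.2, "dy": 0, "dz": 0, "wx": 0, "wy": 0, "wz": 0, "grip": 0.3},
  ],
)

```text
time: 3.92
eef_pos: [0.6307, 0.0193, 0.025]
tcp_rot: [[0.003, 1.0, 0.002], [-0.0, 0.002, -1.0], [-1.0, 0.003, 0.0]]
contact_force: [-0.0, 0.2, -0.0]
width: 0.0843
```

>>> arm_command(
  plan=[
    {"dx": 0, "dy": 0, "dz": 0, "wx": 0, "wy": 0, "wz": 0, "grip": 0.3},
    {"dx": 0, "dy": 0, "dz": 0, "wx": 0, "wy": 0, "wz": 0, "grip": 0.3},
    {"dx": 0, "dy": 0, "dz": 0, "wx": 0, "wy": 0, "wz": 0, "grip": 0.3},
    {"dx": 0, "dy": 0, "dz": 0, "wx": 0, "wy": 0, "wz": 0, "grip": 0.3},
  ],
)

```text
time: 4.25
eef_pos: [0.6292, 0.0191, 0.023]
tcp_rot: [[-0.001, 1.0, 0.001], [0.0, 0.001, -1.0], [-1.0, -0.001, -0.0]]
contact_force: [-2.0, 0.1, 1.6]
width: 0.0574
```

```bash
python3 -c "
from h import *
st()"
```

```text
t 4.25 [0.6292 0.0191 0.023 ] w 0.0574 F [-2.   0.1  1.6] j [-3. 21. 81. -0. 78. -4.]
```

>>> arm_command(
  plan=[
    {"dx": -2, "dy": 0, "dz": 0, "wx": 0, "wy": 0, "wz": 0, "grip": 0.3},
    {"dx": -5, "dy": 0, "dz": 0, "wx": 0, "wy": 0, "wz": 0, "grip": 0.3},
    {"dx": -8, "dy": 0, "dz": -2, "wx": 0, "wy": 0, "wz": 0, "grip": 0.3},
    {"dx": -8, "dy": -0.9, "dz": -6, "wx": 0, "wy": 0, "wz": 0, "grip": 0.3},
    {"dx": -8, "dy": -1.8, "dz": -9.5, "wx": 0, "wy": 0, "wz": 0, "grip": 0.3},
  ],
)

```text
time: 4.67
eef_pos: [0.6128, 0.1146, 0.1054]
tcp_rot: [[0.004, 1.0, -0.001], [0.001, -0.001, -1.0], [-1.0, 0.004, -0.001]]
contact_force: [-0.3, 0.4, -1.3]
width: 0.0569
```

>>> arm_command(
  plan=[
    {"dx": 0, "dy": 0, "dz": -2.5, "wx": 0, "wy": 0, "wz": 0, "grip": 0.3},
    {"dx": 0, "dy": 0, "dz": -3.7, "wx": 0, "wy": 0, "wz": 0, "grip": 0.3},
    {"dx": 0, "dy": 0, "dz": -3.7, "wx": 0, "wy": 0, "wz": 0, "grip": 0.3},
    {"dx": 0, "dy": 0, "dz": -3.7, "wx": 0, "wy": 0, "wz": 0, "grip": 0.3},
  ],
)

```text
time: 5.0
eef_pos: [0.6108, 0.1505, 0.1016]
tcp_rot: [[-0.003, 1.0, 0.002], [-0.001, 0.002, -1.0], [-1.0, -0.003, 0.001]]
contact_force: [0.8, -0.8, -2.9]
width: 0.0568
```

```bash
python3 -c "
from h import *
for i in range(5): snap('wrist','w5')
st();rim('wrist','w5',(.6115,.15),.07,.2,.036,.015);go(.6113,.1517,.054)"
```

```text
t 5.25 [0.6112 0.1493 0.102 ] w 0.0572 F [-1.2  0.  -1.8] j [ 9. 18. 76. -0. 86.  9.]
w5 ctr [0.6124 0.1532] r 0.0279 zmed 0.1201 16642
d(cm) [ 4.8   0.02 -0.24] w(deg) [-0.05  0.02  0.12] now [0.6112 0.1493 0.102 ]
```

View pics/w5.png

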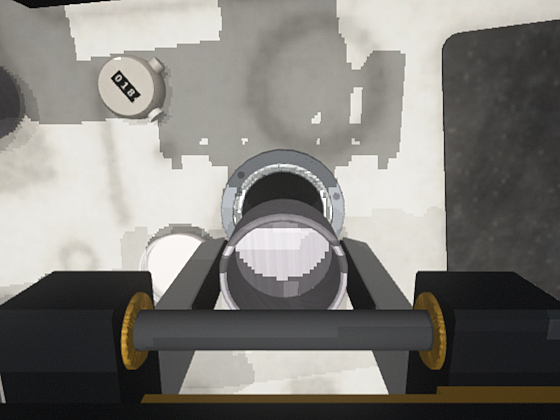

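>>> arm_command(
  plan=[
    {"dx": 2, "dy": 0, "dz": -0.2, "wx": -0.1, "wy": 0, "wz": 0, "grip": 0.3},
    {"dx": 4.2, "dy": 0, "dz": -0.2, "wx": -0.1, "wy": 0, "wz": 0, "grip": 0.3},
    {"dx": 4.2, "dy": 0, "dz": -0.2, "wx": -0.1, "wy": 0, "wz": 0, "grip": 0.3},
    {"dx": 4.2, "dy": 0, "dz": -0.2, "wx": -0.1, "wy": 0, "wz": 0, "grip": 0.3},
  ],
)

```text
time: 5.58
eef_pos: [0.6097, 0.1519, 0.0585]
tcp_rot: [[-0.006, 1.0, 0.002], [-0.001, 0.002, -1.0], [-1.0, -0.006, 0.001]]
contact_force: [0.3, -0.2, -1.8]
width: 0.057
```

```bash
python3 -c "
from h import *
rim('wrist','w5',(.6115,.15),.118,.123,.034,.02)
for i in range(3): snap('wrist','w6')
st();rim('wrist','w6',(.6115,.15),.073,.083,.036,.022);go(.6113,.1517,.034)"
```

```text
w5 ctr [0.6124 0.1495] r 0.0272 zmed 0.1208 2401
t 5.73 [0.612  0.1528 0.062 ] w 0.0566 F [ 0.6  0.2 -1.7] j [ 9. 19. 79.  0. 82.  9.]
w6 ctr [0.6128 0.1533] r 0.0274 zmed 0.08 3085
d(cm) [ 2.8  -0.08  0.11] w(deg) [ 0.15 -0.03 -0.06] now [0.612  0.1528 0.062 ]
```

>>> arm_command(
  plan=[
    {"dx": 1, "dy": -0.1, "dz": 0.1, "wx": 0, "wy": 0, "wz": 0, "grip": 0.3},
    {"dx": 2, "dy": -0.1, "dz": 0.1, "wx": 0, "wy": 0, "wz": 0, "grip": 0.3},
    {"dx": 2.8, "dy": -0.1, "dz": 0.1, "wx": 0, "wy": 0, "wz": 0, "grip": 0.3},
    {"dx": 2.8, "dy": -0.1, "dz": 0.1, "wx": 0, "wy": 0, "wz": 0, "grip": 0.3},
    {"dx": 2.8, "dy": -0.1, "dz": 0.1, "wx": 0, "wy": 0, "wz": 0, "grip": 0.3},
  ],
)

```text
time: 6.15
eef_pos: [0.6098, 0.152, 0.0319]
tcp_rot: [[-0.002, 1.0, 0.003], [0.0, 0.003, -1.0], [-1.0, -0.002, -0.0]]
contact_force: [0.3, 0.8, -1.8]
width: 0.0566
```

```bash
python3 -c "
from h import *
for i in range(3): snap('wrist','w7')
st();rim('wrist','w7',(.6115,.15),.045,.06,.036,.022);go(.6117,.1522,.033)"
```

```text
t 6.3 [0.6098 0.152  0.0319] w 0.0566 F [-0.  -0.8 -1.7] j [ 9. 20. 81.  0. 79.  9.]
w7 ctr [0.6109 0.1526] r 0.0277 zmed 0.0518 3368
d(cm) [-0.11  0.19 -0.02] w(deg) [ 0.18 -0.    0.1 ] now [0.6098 0.152  0.0319]
```

View pics/w7.png

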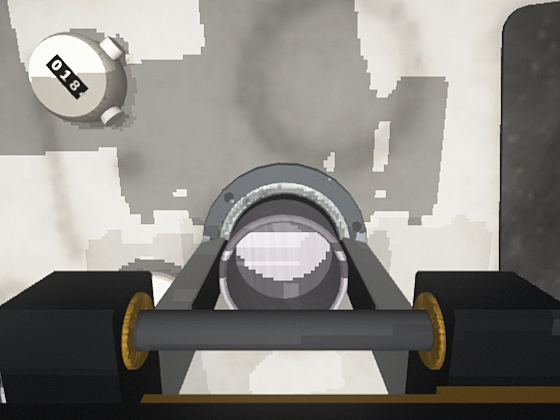

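>>> arm_command(
  plan=[
    {"dx": 0.05, "dy": 0, "dz": 0, "wx": 0, "wy": 0, "wz": 0, "grip": 0.5},
    {"dx": 0.05, "dy": 0, "dz": 0, "wx": 0, "wy": 0, "wz": 0, "grip": 0.7},
    {"dx": 0.05, "dy": 0, "dz": 0, "wx": 0, "wy": 0, "wz": 0, "grip": 0.85},
    {"dx": 0.05, "dy": 0, "dz": 0, "wx": 0, "wy": 0, "wz": 0, "grip": 0.9},
    {"dx": 0.05, "dy": 0, "dz": 0, "wx": 0, "wy": 0, "wz": 0, "grip": 0.9},
  ],
)

```text
time: 6.72
eef_pos: [0.6098, 0.152, 0.0316]
tcp_rot: [[-0.002, 1.0, 0.003], [0.0, 0.003, -1.0], [-1.0, -0.002, -0.0]]
contact_force: [1.1, -0.5, -1.0]
width: 0.08
```

>>> arm_command(
  plan=[
    {"dx": -2, "dy": 0, "dz": 0, "wx": 0, "wy": 0, "wz": 0, "grip": 0.9},
    {"dx": -5, "dy": 0, "dz": 0, "wx": 0, "wy": 0, "wz": 0, "grip": 0.9},
    {"dx": -9, "dy": 0, "dz": 0, "wx": 0, "wy": 0, "wz": 0, "grip": 0.9},
    {"dx": -11, "dy": 0, "dz": 0, "wx": 0, "wy": 0, "wz": 0, "grip": 0.9},
    {"dx": -11, "dy": 0, "dz": 0, "wx": 0, "wy": 0, "wz": 0, "grip": 0.9},
  ],
)

```text
time: 7.13
eef_pos: [0.6135, 0.1526, 0.1492]
tcp_rot: [[0.011, 1.0, 0.003], [0.002, 0.003, -1.0], [-1.0, 0.011, -0.002]]
contact_force: [0.2, 1.0, 0.6]
width: 0.0844
```

```bash
python3 -c "
from h import *
for i in range(5): snap('wrist','w8')
st();
for lo in (.047,.050,.051): rim('wrist','w8',(.6115,.15),lo,.06,.034,.02)
rim('wrist','w8',(.6115,.15),.006,.013,.053,.04)
hist('wrist','w8',(.6115,.15),.034)
go(.445,-.11,.16)"
```

```text
t 7.38 [0.6087 0.1518 0.1389] w 0.0846 F [ 0.2  0.1 -0. ] j [ 9. 16. 74.  0. 90.  9.]
w8 ctr [0.611  0.1522] r 0.027 zmed 0.0517 1294
w8 ctr [0.611  0.1519] r 0.0271 zmed 0.0519 1128
w8 ctr [0.611  0.1519] r 0.0272 zmed 0.052 994
w8 ctr [0.6116 0.152 ] r 0.043 zmed 0.01 1854
[0.019  0.0519 0.2464 0.2617 0.2647 0.2655]
d(cm) [ -1.99 -16.46  26.13] w(deg) [0.18 0.04 0.37] now [0.6087 0.1518 0.1389]
```

View pics/w8.png

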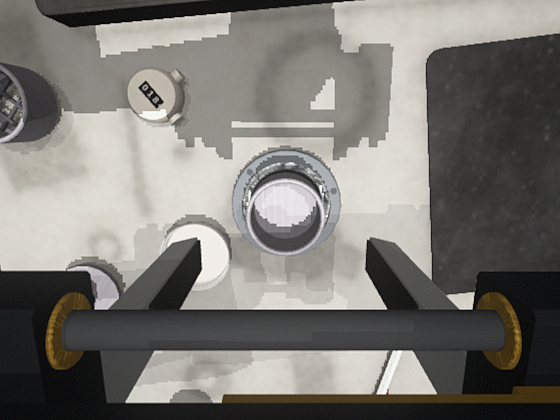

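>>> arm_command(
  plan=[
    {"dx": -2, "dy": -16.5, "dz": 26, "wx": 0, "wy": 0, "wz": 0.3, "grip": 0.8},
    {"dx": -2, "dy": -16.5, "dz": 26, "wx": 0, "wy": 0, "wz": 0.3, "grip": 0.8},
    {"dx": -2, "dy": -16.5, "dz": 26, "wx": 0, "wy": 0, "wz": 0.3, "grip": 0.8},
    {"dx": -2, "dy": -16.5, "dz": 26, "wx": 0, "wy": 0, "wz": 0.3, "grip": 0.8},
    {"dx": -2, "dy": -16.5, "dz": 26, "wx": 0, "wy": 0, "wz": 0.3, "grip": 0.8},
  ],
)

```text
time: 7.8
eef_pos: [0.4968, -0.0249, 0.153]
tcp_rot: [[-0.001, 1.0, 0.004], [0.001, 0.004, -1.0], [-1.0, -0.001, -0.001]]
contact_force: [-0.2, -0.6, -0.2]
width: 0.0751
```

```bash
python3 -c "
from h import *
st();go(.444,-.109,.145)"
```

```text
t 7.8 [ 0.4968 -0.0249  0.153 ] w 0.0751 F [-0.2 -0.6 -0.2] j [ -9.  -1.  91.   0.  89. -10.]
d(cm) [ 0.8  -5.31  8.39] w(deg) [ 0.23 -0.03  0.04] now [ 0.4968 -0.0249  0.153 ]
```

>>> arm_command(
  plan=[
    {"dx": 0, "dy": -3, "dz": 4, "wx": 0.2, "wy": 0, "wz": 0, "grip": 0.8},
    {"dx": 0.5, "dy": -5.2, "dz": 8, "wx": 0.2, "wy": 0, "wz": 0, "grip": 0.8},
    {"dx": 0.5, "dy": -5.2, "dz": 8, "wx": 0.2, "wy": 0, "wz": 0, "grip": 0.8},
    {"dx": 0.5, "dy": -5.2, "dz": 8, "wx": 0.2, "wy": 0, "wz": 0, "grip": 0.8},
    {"dx": 0.5, "dy": -5.2, "dz": 8, "wx": 0.2, "wy": 0, "wz": 0, "grip": 0.8},
  ],
)

```text
time: 8.22
eef_pos: [0.4466, -0.1041, 0.1487]
tcp_rot: [[0.001, 1.0, -0.002], [0.002, -0.002, -1.0], [-1.0, 0.001, -0.002]]
contact_force: [0.3, -0.2, 0.4]
width: 0.0752
```

```bash
python3 -c "
from h import *
for i in range(5): snap('wrist','w9')
st()
for lo in (.031,.033,.034): c=rim('wrist','w9',(.4435,-.108),lo,.042,.034,.02)
go(c[0],c[1]-.0005,.06)"
```

```text
t 8.47 [ 0.448  -0.103   0.1499] w 0.0754 F [ 0.3 -0.5 -0.3] j [-20.  -6.  96.   0.  89. -20.]
w9 ctr [ 0.4431 -0.1077] r 0.0271 zmed 0.0347 1023
w9 ctr [ 0.4431 -0.1079] r 0.0271 zmed 0.0348 940
w9 ctr [ 0.443  -0.1079] r 0.0272 zmed 0.035 799
d(cm) [ 8.99 -0.52  0.55] w(deg) [ 0.1  -0.03 -0.18] now [ 0.448  -0.103   0.1499]
```

View pics/w9.png

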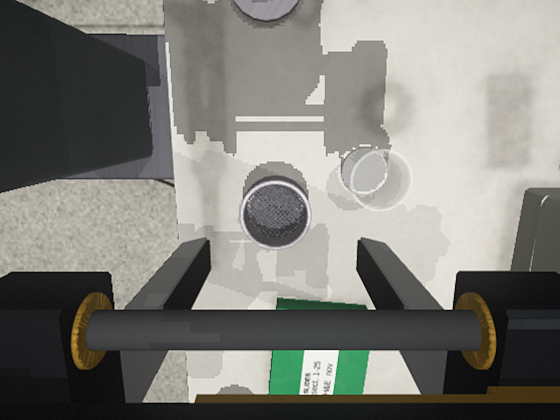

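>>> arm_command(
  plan=[
    {"dx": 3, "dy": -0.5, "dz": 0.55, "wx": 0.1, "wy": 0, "wz": -0.2, "grip": 0.8},
    {"dx": 6, "dy": -0.5, "dz": 0.55, "wx": 0.1, "wy": 0, "wz": -0.2, "grip": 0.8},
    {"dx": 8.8, "dy": -0.5, "dz": 0.55, "wx": 0.1, "wy": 0, "wz": -0.2, "grip": 0.8},
    {"dx": 8.8, "dy": -0.5, "dz": 0.55, "wx": 0.1, "wy": 0, "wz": -0.2, "grip": 0.8},
    {"dx": 8.8, "dy": -0.5, "dz": 0.55, "wx": 0.1, "wy": 0, "wz": -0.2, "grip": 0.8},
  ],
)

```text
time: 8.88
eef_pos: [0.4419, -0.1084, 0.061]
tcp_rot: [[-0.004, 1.0, -0.001], [0.002, -0.001, -1.0], [-1.0, -0.004, -0.002]]
contact_force: [0.3, 0.1, 1.1]
width: 0.075
```

```bash
python3 -c "
from h import *
for i in range(5): snap('wrist','w10')
st()
c=rim('wrist','w10',(.4435,-.108),.033,.042,.034,.02)
go(c[0],c[1]-.0005,.018)"
```

```text
t 9.13 [ 0.4444 -0.1099  0.0644] w 0.0749 F [ 0.5  0.2 -0.1] j [-21.  -2. 103.   0.  79. -21.]
w10 ctr [ 0.4429 -0.1079] r 0.0271 zmed 0.0349 1833
d(cm) [ 4.64 -0.17 -0.16] w(deg) [-0.1   0.08 -0.23] now [ 0.4444 -0.1099  0.0644]
```

View pics/w10.png

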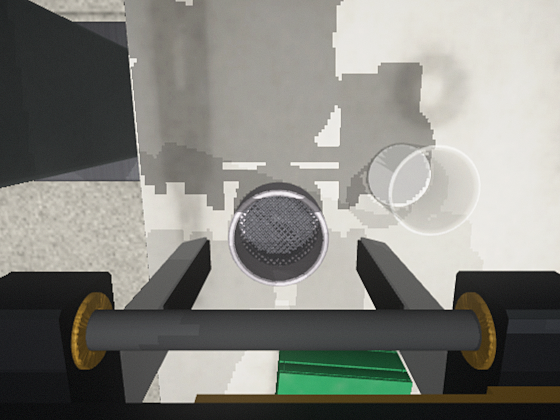

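>>> arm_command(
  plan=[
    {"dx": 2.2, "dy": -0.15, "dz": -0.15, "wx": 0, "wy": 0, "wz": -0.2, "grip": 0.8},
    {"dx": 4.5, "dy": -0.15, "dz": -0.15, "wx": 0, "wy": 0, "wz": -0.2, "grip": 0.8},
    {"dx": 4.5, "dy": -0.15, "dz": -0.15, "wx": 0, "wy": 0, "wz": -0.2, "grip": 0.8},
    {"dx": 4.5, "dy": -0.15, "dz": -0.15, "wx": 0, "wy": 0, "wz": -0.2, "grip": 0.8},
    {"dx": 4.5, "dy": -0.15, "dz": -0.15, "wx": 0, "wy": 0, "wz": -0.2, "grip": 0.3},
  ],
)

```text
time: 9.55
eef_pos: [0.4424, -0.1085, 0.0188]
tcp_rot: [[-0.001, 1.0, -0.002], [-0.001, -0.002, -1.0], [-1.0, -0.001, 0.001]]
contact_force: [-0.2, 0.1, 1.8]
width: 0.0714
```

>>> arm_command(
  plan=[
    {"dx": 0, "dy": 0, "dz": 0, "wx": 0, "wy": 0, "wz": 0, "grip": 0.3},
    {"dx": 0, "dy": 0, "dz": 0, "wx": 0, "wy": 0, "wz": 0, "grip": 0.3},
    {"dx": 0, "dy": 0, "dz": 0, "wx": 0, "wy": 0, "wz": 0, "grip": 0.3},
    {"dx": 0, "dy": 0, "dz": 0, "wx": 0, "wy": 0, "wz": 0, "grip": 0.3},
  ],
)

```text
time: 9.88
eef_pos: [0.4424, -0.1085, 0.0188]
tcp_rot: [[-0.001, 1.0, -0.002], [-0.001, -0.002, -1.0], [-1.0, -0.001, 0.001]]
contact_force: [-0.8, 0.2, 6.3]
width: 0.0575
```

```bash
python3 -c "
from h import *
st();go(.611,.152,.16)"
```

```text
t 9.88 [ 0.4424 -0.1085  0.0188] w 0.0575 F [-0.8  0.2  6.3] j [-21.   0. 106.  -0.  73. -21.]
d(cm) [-14.16  16.8  -26.07] w(deg) [-0.12  0.06  0.05] now [ 0.4424 -0.1085  0.0188]
```

>>> arm_command(
  plan=[
    {"dx": -2, "dy": 0, "dz": 0, "wx": 0, "wy": 0, "wz": 0, "grip": 0.3},
    {"dx": -5, "dy": 0, "dz": 0, "wx": 0, "wy": 0, "wz": 0, "grip": 0.3},
    {"dx": -9, "dy": 0, "dz": 0, "wx": 0, "wy": 0, "wz": 0, "grip": 0.3},
    {"dx": -13, "dy": 0, "dz": 0, "wx": 0, "wy": 0, "wz": 0, "grip": 0.3},
    {"dx": -14, "dy": 1, "dz": -2, "wx": 0, "wy": 0, "wz": 0, "grip": 0.3},
  ],
)

```text
time: 10.3
eef_pos: [0.4542, -0.0911, 0.1643]
tcp_rot: [[0.007, 1.0, -0.006], [-0.006, -0.006, -1.0], [-1.0, 0.007, 0.006]]
contact_force: [1.4, 0.0, 0.1]
width: 0.0574
```

```bash
python3 -c "
from h import *
st();go(.611,.152,.16)"
```

```text
t 10.3 [ 0.4542 -0.0911  0.1643] w 0.0574 F [1.4 0.  0.1] j [-18.  -6.  95.  -0.  90. -18.]
d(cm) [  0.4   15.53 -24.41] w(deg) [-0.34  0.32 -0.4 ] now [ 0.4542 -0.0911  0.1643]
```

>>> arm_command(
  plan=[
    {"dx": 0.4, "dy": 15.5, "dz": -24.4, "wx": -0.3, "wy": 0, "wz": 0, "grip": 0.3},
    {"dx": 0.4, "dy": 15.5, "dz": -24.4, "wx": -0.3, "wy": 0, "wz": 0, "grip": 0.3},
    {"dx": 0.4, "dy": 15.5, "dz": -24.4, "wx": -0.3, "wy": 0, "wz": 0, "grip": 0.3},
    {"dx": 0.4, "dy": 15.5, "dz": -24.4, "wx": -0.3, "wy": 0, "wz": 0, "grip": 0.3},
    {"dx": 0.4, "dy": 15.5, "dz": -24.4, "wx": -0.3, "wy": 0, "wz": 0, "grip": 0.3},
  ],
)

```text
time: 10.72
eef_pos: [0.5644, 0.0894, 0.1535]
tcp_rot: [[-0.004, 1.0, 0.003], [-0.0, 0.003, -1.0], [-1.0, -0.004, 0.0]]
contact_force: [0.8, -0.5, -0.5]
width: 0.057
```

```bash
python3 -c "
from h import *
st();go(.611,.152,.16)"
```

```text
t 10.72 [0.5644 0.0894 0.1535] w 0.057 F [ 0.8 -0.5 -0.5] j [ 3.  9. 81.  0. 90.  3.]
d(cm) [-0.67  4.68 -6.24] w(deg) [0.18 0.   0.22] now [0.5644 0.0894 0.1535]
```

>>> arm_command(
  plan=[
    {"dx": 0.4, "dy": 3, "dz": -4, "wx": 0.2, "wy": 0, "wz": 0, "grip": 0.3},
    {"dx": 1, "dy": 4.5, "dz": -5.9, "wx": 0.2, "wy": 0, "wz": 0, "grip": 0.3},
    {"dx": 1.5, "dy": 4.5, "dz": -5.9, "wx": 0.2, "wy": 0, "wz": 0, "grip": 0.3},
    {"dx": 2, "dy": 4.5, "dz": -5.9, "wx": 0.2, "wy": 0, "wz": 0, "grip": 0.3},
    {"dx": 2, "dy": 4.5, "dz": -5.9, "wx": 0.2, "wy": 0, "wz": 0, "grip": 0.3},
  ],
)

```text
time: 11.13
eef_pos: [0.6072, 0.1461, 0.1314]
tcp_rot: [[-0.008, 1.0, -0.0], [-0.001, -0.0, -1.0], [-1.0, -0.008, 0.001]]
contact_force: [-1.1, -0.1, -2.1]
width: 0.0575
```

```bash
python3 -c "
from h import *
for i in range(5): snap('wrist','w11')
s=st();z=s['eef_pos'][2]+.016
rim('wrist','w11',(.611,.152),z-.002,z+.003,.034,.02);
rim('wrist','w11',(.611,.152),.049,.055,.034,.02);
go(.611,.1517,.076)"
```

```text
t 11.38 [0.6086 0.1456 0.1349] w 0.0574 F [-0.  -0.1 -0.7] j [ 8. 16. 74.  0. 89.  8.]
w11 ctr [0.6096 0.146 ] r 0.0273 zmed 0.1507 2362
w11 ctr [0.611  0.1522] r 0.027 zmed 0.052 648
d(cm) [ 5.89  0.25 -0.61] w(deg) [-0.11 -0.01  0.11] now [0.6086 0.1456 0.1349]
```

View pics/w11.png

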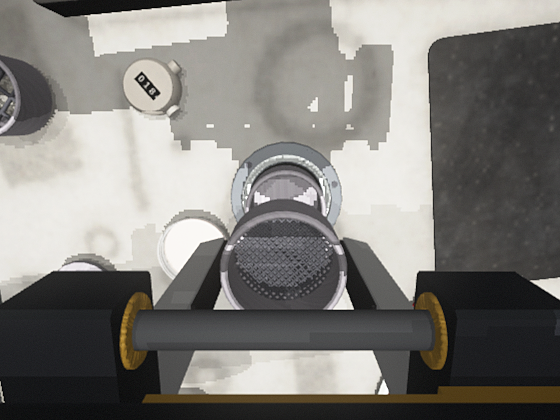

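>>> arm_command(
  plan=[
    {"dx": 2, "dy": 0.2, "dz": -0.6, "wx": 0, "wy": 0, "wz": 0, "grip": 0.3},
    {"dx": 4, "dy": 0.2, "dz": -0.6, "wx": 0, "wy": 0, "wz": 0, "grip": 0.3},
    {"dx": 5.6, "dy": 0.2, "dz": -0.6, "wx": 0, "wy": 0, "wz": 0, "grip": 0.3},
    {"dx": 5.6, "dy": 0.2, "dz": -0.6, "wx": 0, "wy": 0, "wz": 0, "grip": 0.3},
    {"dx": 5.6, "dy": 0.2, "dz": -0.6, "wx": 0, "wy": 0, "wz": 0, "grip": 0.3},
  ],
)

```text
time: 11.8
eef_pos: [0.6097, 0.152, 0.0774]
tcp_rot: [[-0.005, 1.0, -0.001], [-0.0, -0.001, -1.0], [-1.0, -0.005, 0.0]]
contact_force: [0.1, -0.1, -1.1]
width: 0.0575
```

```bash
python3 -c "
from h import *
for i in range(5): snap('wrist','w12')
s=st();z=s['eef_pos'][2]+.016
rim('wrist','w12',(.611,.152),z-.002,z+.003,.034,.02);
go(.610,.1516,.0635)"
```

```text
t 12.05 [0.6115 0.1527 0.0798] w 0.0574 F [ 1.  -0.8 -0.1] j [ 9. 18. 78.  0. 84.  9.]
w12 ctr [0.6127 0.1533] r 0.0273 zmed 0.096 2408
d(cm) [ 1.63 -0.15  0.11] w(deg) [-0.03 -0.04  0.01] now [0.6115 0.1527 0.0798]
```

>>> arm_command(
  plan=[
    {"dx": 0.3, "dy": -0.15, "dz": 0.1, "wx": 0, "wy": 0, "wz": 0, "grip": 0.3},
    {"dx": 0.8, "dy": -0.15, "dz": 0.1, "wx": 0, "wy": 0, "wz": 0, "grip": 0.3},
    {"dx": 1.2, "dy": -0.15, "dz": 0.1, "wx": 0, "wy": 0, "wz": 0, "grip": 0.3},
    {"dx": 1.6, "dy": -0.15, "dz": 0.1, "wx": 0, "wy": 0, "wz": 0, "grip": 0.3},
    {"dx": 1.6, "dy": -0.15, "dz": 0.1, "wx": 0, "wy": 0, "wz": 0, "grip": 0.3},
  ],
)

```text
time: 12.47
eef_pos: [0.6087, 0.1518, 0.0637]
tcp_rot: [[-0.003, 1.0, 0.0], [0.0, 0.0, -1.0], [-1.0, -0.003, -0.0]]
contact_force: [-3.4, -0.4, 8.0]
width: 0.057
```

```bash
python3 -c "
from h import *
for i in range(5): snap('wrist','w13')
s=st();z=s['eef_pos'][2]+.016
rim('wrist','w13',(.611,.152),z-.004,z+.004,.034,.02);
go(.610,.1516,.0635)"
```

```text
t 12.72 [0.6087 0.1518 0.0637] w 0.0572 F [-3.3 -1.1  8.4] j [ 9. 19. 79.  0. 82.  9.]
w13 ctr [0.6097 0.1526] r 0.0273 zmed 0.0798 2696
d(cm) [0.02 0.13 0.02] w(deg) [-0.   -0.01  0.19] now [0.6087 0.1518 0.0637]
```

View pics/w13.png

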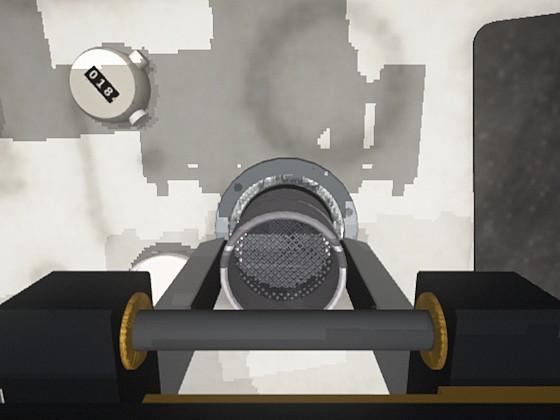

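>>> arm_command(
  plan=[
    {"dx": 0, "dy": 0.1, "dz": 0, "wx": 0, "wy": 0, "wz": 0, "grip": 0.5},
    {"dx": 0, "dy": 0.1, "dz": 0, "wx": 0, "wy": 0, "wz": 0, "grip": 0.7},
    {"dx": 0, "dy": 0.1, "dz": 0, "wx": 0, "wy": 0, "wz": 0, "grip": 0.85},
    {"dx": 0, "dy": 0.1, "dz": 0, "wx": 0, "wy": 0, "wz": 0, "grip": 0.9},
    {"dx": 0, "dy": 0.1, "dz": 0, "wx": 0, "wy": 0, "wz": 0, "grip": 0.9},
  ],
)

```text
time: 13.13
eef_pos: [0.6098, 0.1516, 0.0612]
tcp_rot: [[-0.004, 1.0, -0.0], [-0.0, -0.0, -1.0], [-1.0, -0.004, 0.0]]
contact_force: [0.9, -1.1, -0.8]
width: 0.0801
```

>>> arm_command(
  plan=[
    {"dx": -2, "dy": 0, "dz": 0, "wx": 0, "wy": 0, "wz": 0, "grip": 0.9},
    {"dx": -5, "dy": 0, "dz": 0, "wx": 0, "wy": 0, "wz": 0, "grip": 0.9},
    {"dx": -9, "dy": 0, "dz": 0, "wx": 0, "wy": 0, "wz": 0, "grip": 0.9},
    {"dx": -11, "dy": 0, "dz": 0, "wx": 0, "wy": 0, "wz": 0, "grip": 0.9},
    {"dx": -11, "dy": 0, "dz": 0, "wx": 0, "wy": 0, "wz": 0, "grip": 0.9},
  ],
)

```text
time: 13.55
eef_pos: [0.6135, 0.1522, 0.1788]
tcp_rot: [[0.009, 1.0, -0.0], [0.002, -0.0, -1.0], [-1.0, 0.009, -0.002]]
contact_force: [-0.1, -0.3, 1.1]
width: 0.0848
```

```bash
python3 -c "
from h import *
for i in range(5): snap('wrist','w14')
st();
for lo in (.075,.077,.079): rim('wrist','w14',(.6115,.15),lo,.09,.034,.02)
rim('wrist','w14',(.6115,.15),.006,.013,.053,.04)
go(.4,.228,.16)"
```

```text
t 13.8 [0.609  0.1515 0.1687] w 0.0843 F [ 0.4 -0.2  0.1] j [ 9. 16. 71.  0. 94.  9.]
w14 ctr [0.6101 0.1524] r 0.0271 zmed 0.0798 1269
w14 ctr [0.6101 0.1523] r 0.0271 zmed 0.0799 1181
w14 ctr [0.6101 0.1521] r 0.0271 zmed 0.0801 966
w14 ctr [0.6116 0.1522] r 0.043 zmed 0.0101 1249
d(cm) [  1.04 -20.89  -7.65] w(deg) [-0.02  0.04  0.48] now [0.609  0.1515 0.1687]
```

View pics/w14.png

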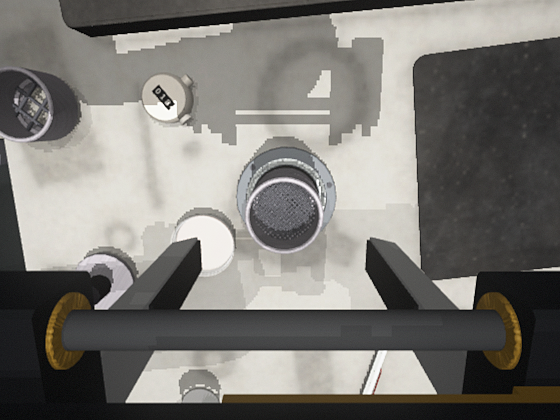

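>>> arm_command(
  plan=[
    {"dx": 0.5, "dy": -20.8, "dz": -7.9, "wx": 0, "wy": 0, "wz": 0.3, "grip": 0.85},
    {"dx": 0.5, "dy": -20.8, "dz": -7.9, "wx": 0, "wy": 0, "wz": 0.3, "grip": 0.85},
    {"dx": 0.5, "dy": -20.8, "dz": -7.9, "wx": 0, "wy": 0, "wz": 0.3, "grip": 0.85},
    {"dx": 0.5, "dy": -20.8, "dz": -7.9, "wx": 0, "wy": 0, "wz": 0.3, "grip": 0.85},
    {"dx": 0.5, "dy": -20.8, "dz": -7.9, "wx": 0, "wy": 0, "wz": 0.3, "grip": 0.85},
  ],
)

```text
time: 14.22
eef_pos: [0.4127, 0.2255, 0.1651]
tcp_rot: [[-0.003, 1.0, -0.001], [-0.001, -0.001, -1.0], [-1.0, -0.003, 0.001]]
contact_force: [1.4, 0.1, 0.7]
width: 0.0798
```

```bash
python3 -c "
from h import *
st();go(.401,.2315,.14)"
```

```text
t 14.22 [0.4127 0.2255 0.1651] w 0.0798 F [1.4 0.1 0.7] j [22. -4. 93. -0. 91. 22.]
d(cm) [ 2.51 -1.16 -0.6 ] w(deg) [-0.06  0.08  0.15] now [0.4127 0.2255 0.1651]
```

>>> arm_command(
  plan=[
    {"dx": 2.3, "dy": -0.6, "dz": -0.4, "wx": 0, "wy": 0, "wz": 0, "grip": 0.85},
    {"dx": 2.3, "dy": -0.6, "dz": -0.4, "wx": 0, "wy": 0, "wz": 0, "grip": 0.85},
    {"dx": 2.3, "dy": -0.6, "dz": -0.4, "wx": 0, "wy": 0, "wz": 0, "grip": 0.85},
  ],
)

```text
time: 14.47
eef_pos: [0.4079, 0.2291, 0.1423]
tcp_rot: [[-0.003, 1.0, 0.001], [-0.002, 0.001, -1.0], [-1.0, -0.003, 0.002]]
contact_force: [0.8, 0.6, 0.5]
width: 0.0795
```

```bash
python3 -c "
from h import *
for i in range(5): snap('wrist','w15')
st()
for lo in (.039,.041,.042): c=rim('wrist','w15',(.401,.2318),lo,.049,.034,.02)
go(c[0],c[1]-.0005,.065)"
```

```text
t 14.72 [0.411  0.2293 0.1452] w 0.0801 F [ 0.6 -0.6  0.8] j [22. -4. 95. -0. 88. 22.]
w15 ctr [0.3997 0.2328] r 0.0271 zmed 0.0427 1136
w15 ctr [0.3997 0.2327] r 0.0271 zmed 0.0428 1034
w15 ctr [0.3997 0.2326] r 0.0272 zmed 0.043 883
d(cm) [ 8.02 -1.15 -0.27] w(deg) [-0.11 -0.01 -0.14] now [0.411  0.2293 0.1452]
```

View pics/w15.png

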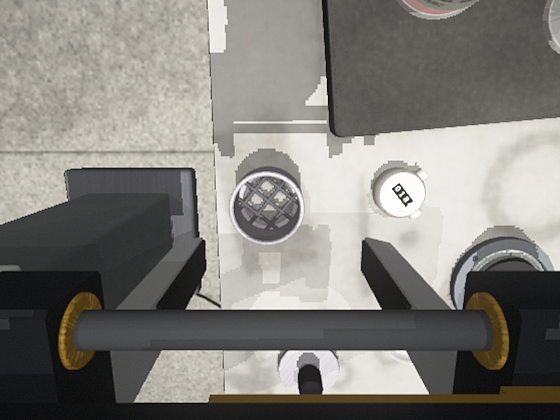

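Coarse sieve confirmed at (267,207): 3x3 wire grating with the table showing through, rim at 43 mm. Moving down to it.

>>> arm_command(
  plan=[
    {"dx": 2, "dy": -1.15, "dz": -0.3, "wx": 0, "wy": 0, "wz": 0, "grip": 0.85},
    {"dx": 5, "dy": -1.15, "dz": -0.3, "wx": 0, "wy": 0, "wz": 0, "grip": 0.85},
    {"dx": 7.8, "dy": -1.15, "dz": -0.3, "wx": 0, "wy": 0, "wz": 0, "grip": 0.85},
    {"dx": 7.8, "dy": -1.15, "dz": -0.3, "wx": 0, "wy": 0, "wz": 0, "grip": 0.85},
    {"dx": 7.8, "dy": -1.15, "dz": -0.3, "wx": 0, "wy": 0, "wz": 0, "grip": 0.85},
  ],
)

```text
time: 15.13
eef_pos: [0.3979, 0.232, 0.0659]
tcp_rot: [[-0.001, 1.0, -0.001], [-0.001, -0.001, -1.0], [-1.0, -0.001, 0.001]]
contact_force: [-0.1, 0.7, 0.2]
width: 0.0801
```

```bash
python3 -c "
from h import *
for i in range(5): snap('wrist','w16')
st()
c=rim('wrist','w16',(.4,.2327),.041,.049,.034,.02)
go(c[0],c[1]-.0005,.024)"
```

```text
t 15.38 [0.3999 0.2333 0.0689] w 0.0796 F [ 0.6  0.2 -0. ] j [ 23.  -2. 102.  -0.  79.  23.]
w16 ctr [0.3995 0.2327] r 0.0271 zmed 0.0429 1902
d(cm) [ 4.49 -0.06  0.12] w(deg) [-0.04 -0.1  -0.32] now [0.3999 0.2333 0.0689]
```

View pics/w16.png

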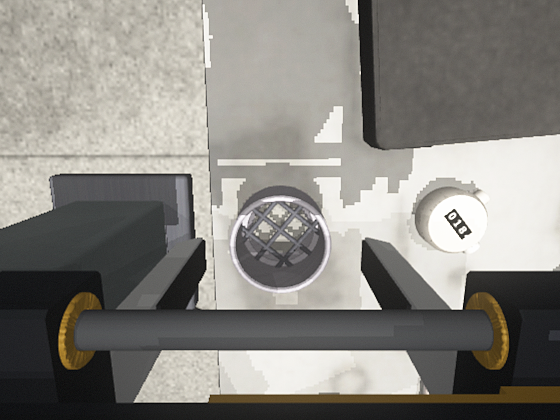

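>>> arm_command(
  plan=[
    {"dx": 2.2, "dy": -0.05, "dz": 0.1, "wx": 0, "wy": 0, "wz": -0.2, "grip": 0.85},
    {"dx": 4.4, "dy": -0.05, "dz": 0.1, "wx": 0, "wy": 0, "wz": -0.2, "grip": 0.85},
    {"dx": 4.4, "dy": -0.05, "dz": 0.1, "wx": 0, "wy": 0, "wz": -0.2, "grip": 0.85},
    {"dx": 4.4, "dy": -0.05, "dz": 0.1, "wx": 0, "wy": 0, "wz": -0.2, "grip": 0.85},
    {"dx": 4.4, "dy": -0.05, "dz": 0.1, "wx": 0, "wy": 0, "wz": -0.2, "grip": 0.3},
  ],
)

```text
time: 15.8
eef_pos: [0.3988, 0.2322, 0.0243]
tcp_rot: [[0.001, 1.0, -0.0], [0.001, -0.0, -1.0], [-1.0, 0.001, -0.001]]
contact_force: [0.5, -0.6, 0.5]
width: 0.0761
```

>>> arm_command(
  plan=[
    {"dx": 0, "dy": 0, "dz": 0, "wx": 0, "wy": 0, "wz": 0, "grip": 0.3},
    {"dx": 0, "dy": 0, "dz": 0, "wx": 0, "wy": 0, "wz": 0, "grip": 0.3},
    {"dx": 0, "dy": 0, "dz": 0, "wx": 0, "wy": 0, "wz": 0, "grip": 0.3},
    {"dx": 0, "dy": 0, "dz": 0, "wx": 0, "wy": 0, "wz": 0, "grip": 0.3},
    {"dx": 0, "dy": 0, "dz": 0, "wx": 0, "wy": 0, "wz": 0, "grip": 0.3},
  ],
)

```text
time: 16.22
eef_pos: [0.3986, 0.2321, 0.024]
tcp_rot: [[0.0, 1.0, -0.0], [0.001, -0.0, -1.0], [-1.0, 0.0, -0.001]]
contact_force: [-0.3, -0.3, 5.5]
width: 0.0567
```

```bash
python3 -c "
from h import *
st()"
```

```text
t 16.22 [0.3986 0.2321 0.024 ] w 0.0567 F [-0.3 -0.3  5.5] j [ 23.   1. 105.   0.  74.  23.]
```

>>> arm_command(
  plan=[
    {"dx": -2, "dy": 0, "dz": 0, "wx": 0, "wy": 0, "wz": 0, "grip": 0.3},
    {"dx": -5, "dy": 0, "dz": 0, "wx": 0, "wy": 0, "wz": 0, "grip": 0.3},
    {"dx": -9, "dy": 0, "dz": 0, "wx": 0, "wy": 0, "wz": 0, "grip": 0.3},
    {"dx": -13, "dy": 0, "dz": 0, "wx": 0, "wy": 0, "wz": 0, "grip": 0.3},
    {"dx": -15, "dy": 2, "dz": 1, "wx": 0, "wy": 0, "wz": 0, "grip": 0.3},
  ],
)

```text
time: 16.63
eef_pos: [0.4176, 0.2236, 0.1777]
tcp_rot: [[0.003, 1.0, 0.003], [0.004, 0.003, -1.0], [-1.0, 0.003, -0.004]]
contact_force: [1.5, 0.6, -1.7]
width: 0.0565
```

```bash
python3 -c "
from h import *
st();go(.609,.1515,.17)"
```

```text
t 16.63 [0.4176 0.2236 0.1777] w 0.0565 F [ 1.5  0.6 -1.7] j [21. -4. 92.  0. 92. 21.]
d(cm) [ 0.8  19.12  7.27] w(deg) [ 0.18 -0.23 -0.17] now [0.4176 0.2236 0.1777]
```

>>> arm_command(
  plan=[
    {"dx": 0.5, "dy": 18.8, "dz": 7.3, "wx": 0, "wy": 0, "wz": 0, "grip": 0.3},
    {"dx": 0.5, "dy": 18.8, "dz": 7.3, "wx": 0, "wy": 0, "wz": 0, "grip": 0.3},
    {"dx": 0.5, "dy": 18.8, "dz": 7.3, "wx": 0, "wy": 0, "wz": 0, "grip": 0.3},
    {"dx": 0.5, "dy": 18.8, "dz": 7.3, "wx": 0, "wy": 0, "wz": 0, "grip": 0.3},
    {"dx": 0.5, "dy": 18.8, "dz": 7.3, "wx": 0, "wy": 0, "wz": 0, "grip": 0.3},
  ],
)

```text
time: 17.05
eef_pos: [0.6079, 0.1471, 0.166]
tcp_rot: [[-0.003, 1.0, -0.001], [-0.0, -0.001, -1.0], [-1.0, -0.003, 0.0]]
contact_force: [-0.8, 1.0, -1.1]
width: 0.0573
```

```bash
python3 -c "
from h import *
for i in range(5): snap('wrist','w17')
s=st();z=s['eef_pos'][2]+.019
rim('wrist','w17',s['eef_pos'][:2],z-.002,z+.003,.034,.02);
rim('wrist','w17',(.61,.152),.077,.085,.034,.02);
go(.609,.1515,.112)"
```

```text
t 17.3 [0.6052 0.1488 0.1663] w 0.0569 F [ 0.8  0.6 -1.7] j [ 9. 15. 72.  0. 93.  9.]
w17 ctr [0.6069 0.1486] r 0.0274 zmed 0.1844 2156
w17 ctr [0.61   0.1522] r 0.0272 zmed 0.0799 753
d(cm) [ 5.43  0.41 -0.27] w(deg) [-0.02 -0.01  0.25] now [0.6052 0.1488 0.1663]
```

View pics/w17.png

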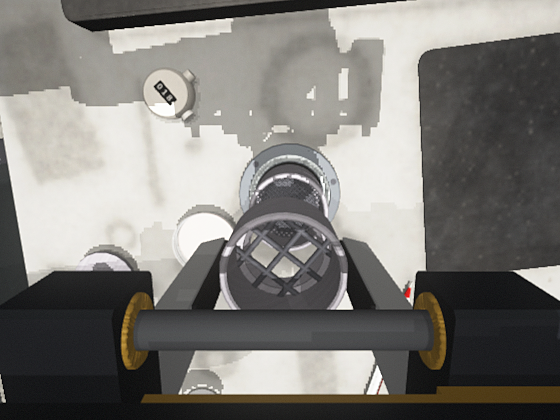

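>>> arm_command(
  plan=[
    {"dx": 1.5, "dy": 0.35, "dz": -0.3, "wx": 0, "wy": 0, "wz": 0.2, "grip": 0.3},
    {"dx": 3.5, "dy": 0.35, "dz": -0.3, "wx": 0, "wy": 0, "wz": 0.2, "grip": 0.3},
    {"dx": 5.2, "dy": 0.35, "dz": -0.3, "wx": 0, "wy": 0, "wz": 0.2, "grip": 0.3},
    {"dx": 5.2, "dy": 0.35, "dz": -0.3, "wx": 0, "wy": 0, "wz": 0.2, "grip": 0.3},
    {"dx": 5.2, "dy": 0.35, "dz": -0.3, "wx": 0, "wy": 0, "wz": 0.2, "grip": 0.3},
  ],
)

```text
time: 17.72
eef_pos: [0.6075, 0.1525, 0.115]
tcp_rot: [[-0.0, 1.0, 0.001], [-0.0, 0.001, -1.0], [-1.0, -0.0, 0.0]]
contact_force: [-0.0, 0.1, -0.9]
width: 0.057
```

```bash
python3 -c "
from h import *
for i in range(5): snap('wrist','w18')
s=st();z=s['eef_pos'][2]+.019
rim('wrist','w18',s['eef_pos'][:2],z-.002,z+.003,.034,.02);
go(.609,.1518,.0965)"
```

```text
t 17.97 [0.6101 0.152  0.1174] w 0.0567 F [ 0.8  0.2 -0.6] j [ 9. 17. 76. -0. 87.  9.]
w18 ctr [0.611  0.1528] r 0.0273 zmed 0.1366 2380
d(cm) [ 2.09 -0.13  0.02] w(deg) [-0.   -0.04 -0.29] now [0.6101 0.152  0.1174]
```

>>> arm_command(
  plan=[
    {"dx": 0.6, "dy": -0.05, "dz": 0.05, "wx": 0, "wy": 0, "wz": -0.2, "grip": 0.3},
    {"dx": 1.1, "dy": -0.05, "dz": 0.05, "wx": 0, "wy": 0, "wz": -0.2, "grip": 0.3},
    {"dx": 1.6, "dy": -0.05, "dz": 0.05, "wx": 0, "wy": 0, "wz": -0.2, "grip": 0.3},
    {"dx": 2, "dy": -0.05, "dz": 0.05, "wx": 0, "wy": 0, "wz": -0.2, "grip": 0.3},
    {"dx": 2, "dy": -0.05, "dz": 0.05, "wx": 0, "wy": 0, "wz": -0.2, "grip": 0.3},
  ],
)

```text
time: 18.38
eef_pos: [0.6088, 0.151, 0.0969]
tcp_rot: [[-0.002, 1.0, -0.001], [-0.0, -0.001, -1.0], [-1.0, -0.002, 0.0]]
contact_force: [-1.5, 0.6, 6.5]
width: 0.0567
```

```bash
python3 -c "
from h import *
for i in range(5): snap('wrist','w19')
s=st()
rim('wrist','w19',s['eef_pos'][:2],.113,.12,.034,.02);
go(.609,.1518,.0965)"
```

```text
t 18.63 [0.6088 0.151  0.0969] w 0.0569 F [-2.9  0.4  6.2] j [ 9. 18. 77.  0. 85.  9.]
w19 ctr [0.6099 0.1518] r 0.0273 zmed 0.1159 2545
d(cm) [ 0.04  0.02 -0.08] w(deg) [-0.03  0.01  0.09] now [0.6088 0.151  0.0969]
```

View pics/w19.png

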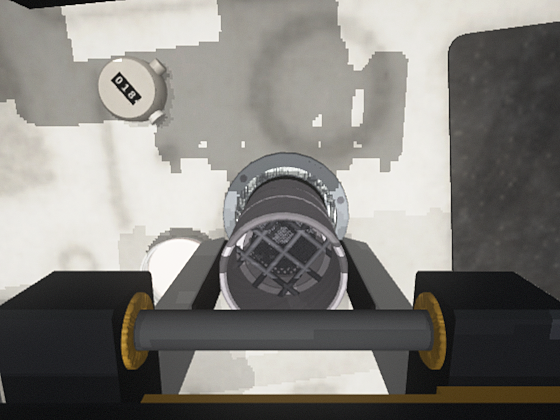

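Seated: 6 N up, rim at 116 mm. Releasing and rising.

>>> arm_command(
  plan=[
    {"dx": 0, "dy": 0, "dz": 0, "wx": 0, "wy": 0, "wz": 0, "grip": 0.5},
    {"dx": 0, "dy": 0, "dz": 0, "wx": 0, "wy": 0, "wz": 0, "grip": 0.7},
    {"dx": 0, "dy": 0, "dz": 0, "wx": 0, "wy": 0, "wz": 0, "grip": 0.85},
    {"dx": 0, "dy": 0, "dz": 0, "wx": 0, "wy": 0, "wz": 0, "grip": 0.9},
    {"dx": 0, "dy": 0, "dz": 0, "wx": 0, "wy": 0, "wz": 0, "grip": 0.9},
  ],
)

```text
time: 19.05
eef_pos: [0.6089, 0.1511, 0.0947]
tcp_rot: [[-0.002, 1.0, -0.0], [0.0, -0.0, -1.0], [-1.0, -0.002, -0.0]]
contact_force: [-1.1, 0.7, -0.1]
width: 0.081
```

>>> arm_command(
  plan=[
    {"dx": -2, "dy": 0, "dz": 0, "wx": 0, "wy": 0, "wz": 0, "grip": 0.9},
    {"dx": -5, "dy": 0, "dz": 0, "wx": 0, "wy": 0, "wz": 0, "grip": 0.9},
    {"dx": -8, "dy": 0, "dz": 0, "wx": 0, "wy": 0, "wz": 0, "grip": 0.9},
    {"dx": -9, "dy": 0, "dz": 0, "wx": 0, "wy": 0, "wz": 0, "grip": 0.9},
    {"dx": -9, "dy": 0, "dz": 0, "wx": 0, "wy": 0, "wz": 0, "grip": 0.9},
  ],
)

```text
time: 19.47
eef_pos: [0.6111, 0.1514, 0.1894]
tcp_rot: [[0.006, 1.0, -0.0], [0.001, -0.0, -1.0], [-1.0, 0.006, -0.001]]
contact_force: [0.6, -0.0, 0.8]
width: 0.0845
```

```bash
python3 -c "
from h import *
for i in range(5): snap('wrist','w20')
st();
for lo in (.112,.114,.115): rim('wrist','w20',(.6105,.152),lo,.125,.034,.02)
rim('wrist','w20',(.6115,.15),.006,.013,.053,.04)
go(.4355,.067,.18)"
```

```text
t 19.72 [0.6079 0.1509 0.1823] w 0.0847 F [-0.  -0.2  0. ] j [ 9. 15. 70.  0. 95.  9.]
w20 ctr [0.61   0.1518] r 0.027 zmed 0.1158 1463
w20 ctr [0.61   0.1516] r 0.0271 zmed 0.1159 1336
w20 ctr [0.61   0.1515] r 0.0272 zmed 0.116 1171
w20 ctr [0.6117 0.1525] r 0.0429 zmed 0.0101 1060
d(cm) [  0.35 -17.24   8.4 ] w(deg) [-0.02  0.04  0.38] now [0.6079 0.1509 0.1823]
```

View pics/w20.png

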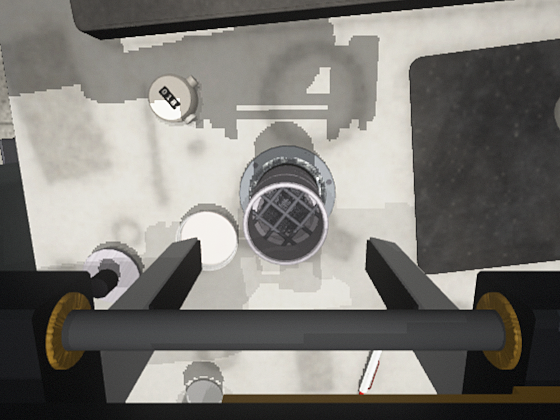

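>>> arm_command(
  plan=[
    {"dx": 0, "dy": -17.2, "dz": 8.4, "wx": 0, "wy": 0, "wz": 0.3, "grip": 0.6},
    {"dx": 0, "dy": -17.2, "dz": 8.4, "wx": 0, "wy": 0, "wz": 0.3, "grip": 0.6},
    {"dx": 2, "dy": -17.2, "dz": 8.4, "wx": 0, "wy": 0, "wz": 0.3, "grip": 0.6},
    {"dx": 4, "dy": -17.2, "dz": 8.4, "wx": 0, "wy": 0, "wz": 0.3, "grip": 0.6},
    {"dx": 4, "dy": -17.2, "dz": 8.4, "wx": 0, "wy": 0, "wz": 0.3, "grip": 0.6},
  ],
)

```text
time: 20.13
eef_pos: [0.4338, 0.0664, 0.1432]
tcp_rot: [[0.0, 1.0, -0.0], [-0.0, -0.0, -1.0], [-1.0, 0.0, 0.0]]
contact_force: [-0.5, -0.6, -1.4]
width: 0.0574
```

```bash
cat >> h.py <<'E'
def knob(tag,zk,guess):
    """black knob top / disc outline in wrist picture"""
    z=np.load(f'pics/{tag}.npz');C=cam('wrist',z['p'],z['R']);P=cloud(C,z['d']); zz=P[...,2]
    r=np.hypot(P[...,0]-guess[0],P[...,1]-guess[1])
    m=(z['d']>0)&(r<.02)&(abs(zz-zk)<.0025); q=P[m]
    (cx,cy),rad=cv2.minEnclosingCircle((q[:,:2]*1000).astype(np.float32)); print('knob top',len(q),'mean',np.round(q.mean(0),4),'enc',round(cx,1),round(cy,1),round(rad,1)); return q.mean(0)
E
python3 -c "
from h import *
for i in range(5): snap('wrist','w21')
st()
hist('wrist','w21',(.4355,.066),.033)
rim('wrist','w21',(.4355,.066),.010,.017,.034,.02)
c=knob('w21',.041,(.4355,.066))
go(c[0],c[1]-.0005,.07)"
```

```text
t 20.38 [0.4375 0.0673 0.1454] w 0.0565 F [ 0.6 -0.5  1.2] j [ 1. -8. 99.  0. 89.  1.]
[0.0125 0.1897 0.25   0.2604 0.2692 0.2701]
w21 ctr [0.436  0.0701] r 0.0247 zmed 0.0131 1827
knob top 580 mean [0.436  0.0702 0.0409] enc 436.0 69.8 10.8
d(cm) [ 7.54 -0.18 -0.24] w(deg) [-0.04 -0.02 -0.22] now [0.4375 0.0673 0.1454]
```

View pics/w21.png

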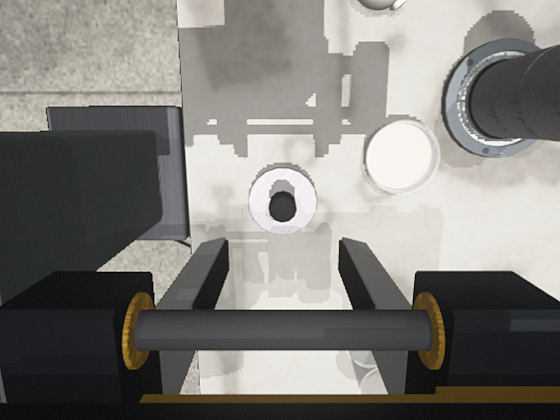

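>>> arm_command(
  plan=[
    {"dx": 2.5, "dy": -0.15, "dz": -0.2, "wx": 0, "wy": 0, "wz": -0.2, "grip": 0.5},
    {"dx": 5, "dy": -0.15, "dz": -0.2, "wx": 0, "wy": 0, "wz": -0.2, "grip": 0.5},
    {"dx": 7, "dy": -0.15, "dz": -0.2, "wx": 0, "wy": 0, "wz": -0.2, "grip": 0.5},
    {"dx": 7, "dy": -0.15, "dz": -0.2, "wx": 0, "wy": 0, "wz": -0.2, "grip": 0.5},
    {"dx": 7, "dy": -0.15, "dz": -0.2, "wx": 0, "wy": 0, "wz": -0.2, "grip": 0.5},
  ],
)

```text
time: 20.8
eef_pos: [0.4367, 0.0696, 0.0756]
tcp_rot: [[-0.001, 1.0, 0.0], [0.0, 0.0, -1.0], [-1.0, -0.001, -0.0]]
contact_force: [-0.5, -0.2, 1.7]
width: 0.047
```

```bash
python3 -c "
from h import *
for i in range(5): snap('wrist','w22')
st()
rim('wrist','w22',(.4355,.068),.010,.017,.034,.02)
c=knob('w22',.041,(.436,.07))
go(c[0],c[1]-.0005,.0275)"
```

```text
t 21.05 [0.4374 0.0693 0.0775] w 0.0471 F [-0.9 -0.3  0.1] j [  2.  -5. 104.   0.  81.   2.]
w22 ctr [0.4359 0.0701] r 0.0247 zmed 0.0131 2883
knob top 938 mean [0.4359 0.0703 0.0409] enc 435.8 69.9 10.8
d(cm) [ 5.   -0.17 -0.05] w(deg) [-0.01 -0.01 -0.2 ] now [0.4374 0.0693 0.0775]
```

View pics/w22.png

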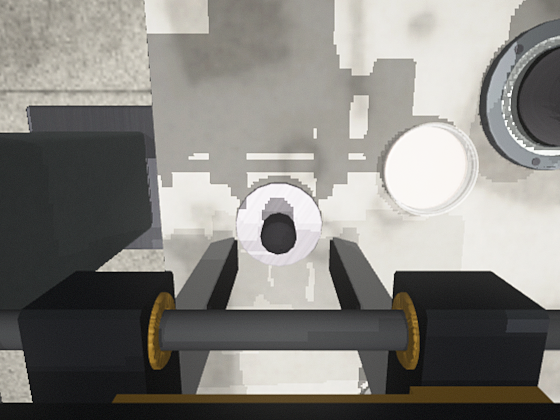

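>>> arm_command(
  plan=[
    {"dx": 2.5, "dy": -0.1, "dz": -0.05, "wx": 0, "wy": 0, "wz": -0.15, "grip": 0.5},
    {"dx": 4.2, "dy": -0.1, "dz": -0.05, "wx": 0, "wy": 0, "wz": -0.15, "grip": 0.5},
    {"dx": 4.9, "dy": -0.1, "dz": -0.05, "wx": 0, "wy": 0, "wz": -0.15, "grip": 0.5},
    {"dx": 4.9, "dy": -0.1, "dz": -0.05, "wx": 0, "wy": 0, "wz": -0.15, "grip": 0.5},
    {"dx": 4.9, "dy": -0.1, "dz": -0.05, "wx": 0, "wy": 0, "wz": -0.15, "grip": 0.3},
  ],
)

```text
time: 21.47
eef_pos: [0.4352, 0.0697, 0.0273]
tcp_rot: [[-0.002, 1.0, -0.0], [0.0, -0.0, -1.0], [-1.0, -0.002, -0.0]]
contact_force: [0.6, -0.2, -0.1]
width: 0.0433
```

```bash
python3 -c "
from h import *
st()"
```

```text
t 21.47 [0.4352 0.0697 0.0273] w 0.0433 F [ 0.6 -0.2 -0.1] j [  2.  -2. 108.   0.  75.   2.]
```

>>> arm_command(
  plan=[
    {"dx": 0, "dy": 0.05, "dz": 0, "wx": 0, "wy": 0, "wz": 0, "grip": 0.1},
    {"dx": 0, "dy": 0.05, "dz": 0, "wx": 0, "wy": 0, "wz": 0, "grip": 0.1},
    {"dx": 0, "dy": 0.05, "dz": 0, "wx": 0, "wy": 0, "wz": 0, "grip": 0.1},
    {"dx": 0, "dy": 0.05, "dz": 0, "wx": 0, "wy": 0, "wz": 0, "grip": 0.1},
    {"dx": 0, "dy": 0.05, "dz": 0, "wx": 0, "wy": 0, "wz": 0, "grip": 0.1},
  ],
)

```text
time: 21.88
eef_pos: [0.4359, 0.0697, 0.0277]
tcp_rot: [[-0.001, 1.0, -0.0], [0.0, -0.0, -1.0], [-1.0, -0.001, -0.0]]
contact_force: [-0.6, 0.1, 4.1]
width: 0.0214
```

```bash
python3 -c "
from h import *
st()"
```

```text
t 21.88 [0.4359 0.0697 0.0277] w 0.0214 F [-0.6  0.1  4.1] j [  2.  -2. 108.   0.  75.   2.]
```

>>> arm_command(
  plan=[
    {"dx": -2, "dy": 0, "dz": 0, "wx": 0, "wy": 0, "wz": 0, "grip": 0.1},
    {"dx": -5, "dy": 0, "dz": 0, "wx": 0, "wy": 0, "wz": 0, "grip": 0.1},
    {"dx": -9, "dy": 0, "dz": 0, "wx": 0, "wy": 0, "wz": 0, "grip": 0.1},
    {"dx": -13, "dy": 0, "dz": 0, "wx": 0, "wy": 0, "wz": 0, "grip": 0.1},
    {"dx": -17, "dy": 0, "dz": 0, "wx": 0, "wy": 0, "wz": 0, "grip": 0.1},
  ],
)

```text
time: 22.3
eef_pos: [0.435, 0.0697, 0.1977]
tcp_rot: [[-0.004, 1.0, -0.0], [0.0, -0.0, -1.0], [-1.0, -0.004, -0.0]]
contact_force: [1.3, -0.2, -0.8]
width: 0.0216
```

>>> arm_command(
  plan=[
    {"dx": 0, "dy": 3, "dz": -1.5, "wx": 0, "wy": 0, "wz": 0, "grip": 0.1},
    {"dx": 0, "dy": 6, "dz": -3, "wx": 0, "wy": 0, "wz": 0, "grip": 0.1},
    {"dx": 0, "dy": 9, "dz": -5, "wx": 0, "wy": 0, "wz": 0, "grip": 0.1},
    {"dx": 0, "dy": 12, "dz": -6.5, "wx": 0, "wy": 0, "wz": 0, "grip": 0.1},
    {"dx": 0, "dy": 14, "dz": -7.5, "wx": 0, "wy": 0, "wz": 0, "grip": 0.1},
  ],
)

```text
time: 22.72
eef_pos: [0.5776, 0.146, 0.1951]
tcp_rot: [[-0.003, 1.0, 0.0], [0.0, 0.0, -1.0], [-1.0, -0.003, -0.0]]
contact_force: [-0.5, -0.7, -0.9]
width: 0.0212
```

```bash
python3 -c "
from h import *
for i in range(3): snap('wrist','w23')
st();go(.6095,.151,.19)"
```

```text
t 22.87 [0.5761 0.1451 0.1944] w 0.021 F [-1.5 -0.3 -1.6] j [ 9. 11. 74.  0. 95.  9.]
d(cm) [ 0.42  3.35 -0.59] w(deg) [0.03 0.03 0.33] now [0.5761 0.1451 0.1944]
```

View pics/w23.png

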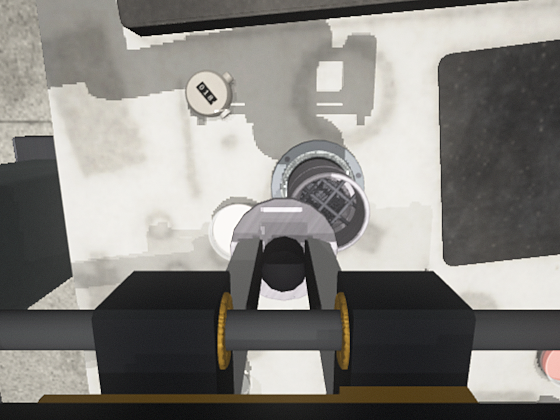

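>>> arm_command(
  plan=[
    {"dx": 0, "dy": 2, "dz": -0.4, "wx": 0, "wy": 0, "wz": 0.2, "grip": 0.1},
    {"dx": 0.5, "dy": 3.3, "dz": -0.6, "wx": 0, "wy": 0, "wz": 0.2, "grip": 0.1},
    {"dx": 1.5, "dy": 3.3, "dz": -0.6, "wx": 0, "wy": 0, "wz": 0.2, "grip": 0.1},
    {"dx": 2.5, "dy": 3.3, "dz": -0.6, "wx": 0, "wy": 0, "wz": 0.2, "grip": 0.1},
    {"dx": 2.5, "dy": 3.3, "dz": -0.6, "wx": 0, "wy": 0, "wz": 0.2, "grip": 0.1},
  ],
)

```text
time: 23.28
eef_pos: [0.606, 0.1499, 0.1677]
tcp_rot: [[-0.006, 1.0, -0.001], [-0.001, -0.001, -1.0], [-1.0, -0.006, 0.001]]
contact_force: [0.0, 0.0, -1.8]
width: 0.0216
```

```bash
python3 -c "
from h import *
for i in range(5): snap('wrist','w24')
s=st();z=s['eef_pos'][2]-.0277; p=s['eef_pos'][:2]
knob('w24',z+.041,p)
D=np.load('pics/w24.npz');C=cam('wrist',D['p'],D['R']);P=cloud(C,D['d']).reshape(-1,3);r=np.hypot(P[:,0]-p[0],P[:,1]-p[1]);q=P[(r<.034)&(r>.014)&(abs(P[:,2]-z-.013)<.004)]
A=np.c_[q[:,:2]-p,np.ones(len(q))];c,*_=np.linalg.lstsq(A,q[:,2],rcond=None);print('tilt',c,z+.013,len(q))
# disc far edge (+y)
b=[q[(abs(q[:,0]-x)<.001),1].max() for x in p[0]+np.array([-.01,-.005,0,.005,.01])];print(np.round(b,4),q[:,0].min(),q[:,0].max())
go(.6093,.1513,.1365)"
```

```text
t 23.53 [0.6085 0.1506 0.1721] w 0.0213 F [ 0.1 -0.1 -0.8] j [ 9. 15. 71. -0. 93.  9.]
knob top 1681 mean [0.6091 0.1519 0.1851] enc 608.5 157.5 17.6
tilt [ 0.00210776 -0.00371606  0.15716641] 0.15738945869026233 3571
[0.1771 0.1789 0.1791 0.1791 0.1778] 0.5806749372400841 0.6380511644103618
d(cm) [ 3.56  0.08 -0.07] w(deg) [-0.02 -0.02 -0.12] now [0.6085 0.1506 0.1721]
```

View pics/w24.png

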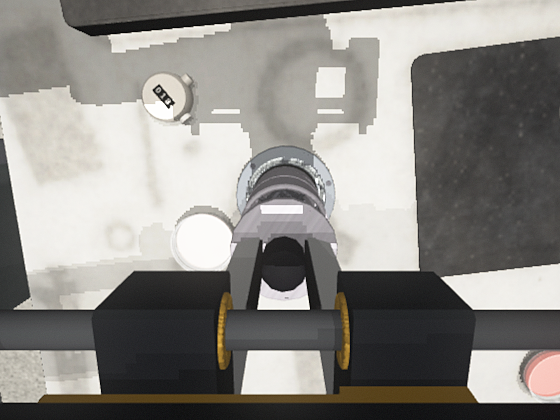

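>>> arm_command(
  plan=[
    {"dx": 0.8, "dy": 0.05, "dz": -0.08, "wx": 0, "wy": 0, "wz": -0.1, "grip": 0.1},
    {"dx": 1.6, "dy": 0.05, "dz": -0.08, "wx": 0, "wy": 0, "wz": -0.1, "grip": 0.1},
    {"dx": 2.2, "dy": 0.05, "dz": -0.08, "wx": 0, "wy": 0, "wz": -0.1, "grip": 0.1},
    {"dx": 2.2, "dy": 0.05, "dz": -0.08, "wx": 0, "wy": 0, "wz": -0.1, "grip": 0.1},
    {"dx": 2.2, "dy": 0.05, "dz": -0.08, "wx": 0, "wy": 0, "wz": -0.1, "grip": 0.1},
  ],
)

```text
time: 23.95
eef_pos: [0.6086, 0.1514, 0.1479]
tcp_rot: [[-0.003, 1.0, -0.0], [-0.0, -0.0, -1.0], [-1.0, -0.003, 0.0]]
contact_force: [0.8, -0.6, -1.3]
width: 0.0213
```

```bash
python3 -c "
from h import *
for i in range(4): snap('wrist','w25')
s=st()
go(.6091,.1514,.1362)"
```

```text
t 24.15 [0.6095 0.1515 0.1497] w 0.0211 F [ 0.6 -0.4 -1.3] j [ 9. 16. 73.  0. 91.  9.]
d(cm) [ 1.35 -0.04  0.01] w(deg) [-0.02 -0.01 -0.  ] now [0.6095 0.1515 0.1497]
```

>>> arm_command(
  plan=[
    {"dx": 0.3, "dy": 0, "dz": 0, "wx": 0, "wy": 0, "wz": 0, "grip": 0.1},
    {"dx": 0.6, "dy": 0, "dz": 0, "wx": 0, "wy": 0, "wz": 0, "grip": 0.1},
    {"dx": 0.9, "dy": 0, "dz": 0, "wx": 0, "wy": 0, "wz": 0, "grip": 0.1},
    {"dx": 1.2, "dy": 0, "dz": 0, "wx": 0, "wy": 0, "wz": 0, "grip": 0.1},
    {"dx": 1.3, "dy": 0, "dz": 0, "wx": 0, "wy": 0, "wz": 0, "grip": 0.1},
  ],
)

```text
time: 24.57
eef_pos: [0.6093, 0.1514, 0.1367]
tcp_rot: [[-0.0, 1.0, -0.0], [0.0, -0.0, -1.0], [-1.0, -0.0, -0.0]]
contact_force: [-2.0, 0.3, 5.0]
width: 0.0215
```

```bash
python3 -c "
from h import *
for i in range(4): snap('wrist','w26')
s=st()
go(.6091,.1514,.1362)"
```

```text
t 24.77 [0.6093 0.1515 0.1367] w 0.0216 F [-0.  -0.6  2.4] j [ 9. 16. 74.  0. 90.  9.]
d(cm) [ 0.05 -0.02  0.01] w(deg) [-0.02 -0.01  0.01] now [0.6093 0.1515 0.1367]
```

View pics/w26.png

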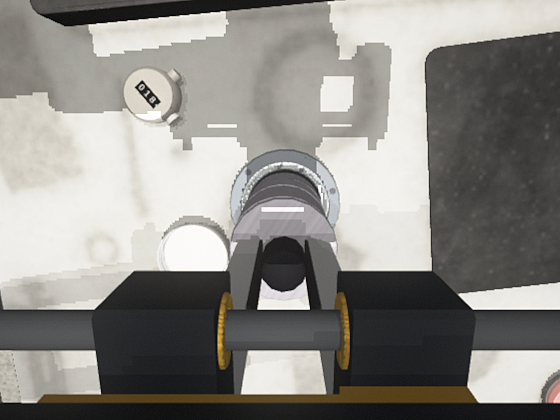

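Lid in contact at the expected height (TCP 136.7 mm). Releasing and rising.

>>> arm_command(
  plan=[
    {"dx": 0, "dy": 0, "dz": 0, "wx": 0, "wy": 0, "wz": 0, "grip": 0.25},
    {"dx": 0, "dy": 0, "dz": 0, "wx": 0, "wy": 0, "wz": 0, "grip": 0.4},
    {"dx": 0, "dy": 0, "dz": 0, "wx": 0, "wy": 0, "wz": 0, "grip": 0.5},
    {"dx": 0, "dy": 0, "dz": 0, "wx": 0, "wy": 0, "wz": 0, "grip": 0.55},
    {"dx": 0, "dy": 0, "dz": 0, "wx": 0, "wy": 0, "wz": 0, "grip": 0.55},
  ],
)

```text
time: 25.18
eef_pos: [0.6091, 0.1514, 0.1359]
tcp_rot: [[-0.001, 1.0, -0.0], [0.0, -0.0, -1.0], [-1.0, -0.001, -0.0]]
contact_force: [0.6, -0.2, -0.2]
width: 0.0466
```

>>> arm_command(
  plan=[
    {"dx": -2, "dy": 0, "dz": 0, "wx": 0, "wy": 0, "wz": 0, "grip": 0.55},
    {"dx": -5, "dy": 0, "dz": 0, "wx": 0, "wy": 0, "wz": 0, "grip": 0.55},
    {"dx": -8, "dy": 0, "dz": 0, "wx": 0, "wy": 0, "wz": 0, "grip": 0.55},
    {"dx": -9, "dy": 0, "dz": 0, "wx": 0, "wy": 0, "wz": 0, "grip": 0.55},
    {"dx": -9, "dy": 0, "dz": 0, "wx": 0, "wy": 0, "wz": 0, "grip": 0.55},
  ],
)

```text
time: 25.6
eef_pos: [0.611, 0.1517, 0.2304]
tcp_rot: [[0.007, 1.0, -0.0], [0.001, -0.0, -1.0], [-1.0, 0.007, -0.001]]
contact_force: [-0.1, -0.4, -0.1]
width: 0.0515
```

```bash
python3 -c "
from h import *
for i in range(5): snap('wrist','w27')
s=st();p=(.61,.1515)
rim('wrist','w27',p,.119,.126,.034,.02);knob('w27',.15,p)
D=np.load('pics/w27.npz');C=cam('wrist',D['p'],D['R']);P=cloud(C,D['d']).reshape(-1,3);r=np.hypot(P[:,0]-p[0],P[:,1]-p[1]);q=P[(r<.030)&(r>.014)&(abs(P[:,2]-.122)<.005)]
A=np.c_[q[:,:2]-p,np.ones(len(q))];c,*_=np.linalg.lstsq(A,q[:,2],rcond=None);print('tilt',c,len(q))
go(.3,.3,.25)"
```

```text
t 25.85 [0.6082 0.1512 0.2232] w 0.0519 F [ 0.3  0.1 -0.3] j [ 9. 15. 66.  0. 99.  9.]
w27 ctr [0.6105 0.1519] r 0.0247 zmed 0.1221 2201
knob top 699 mean [0.6105 0.1521 0.1499] enc 610.5 151.6 10.8
tilt [ 0.00118822 -0.00286653  0.12210778] 3134
d(cm) [ -2.52 -30.84 -14.86] w(deg) [-0.02  0.04  0.33] now [0.6082 0.1512 0.2232]
```

View pics/w27.png

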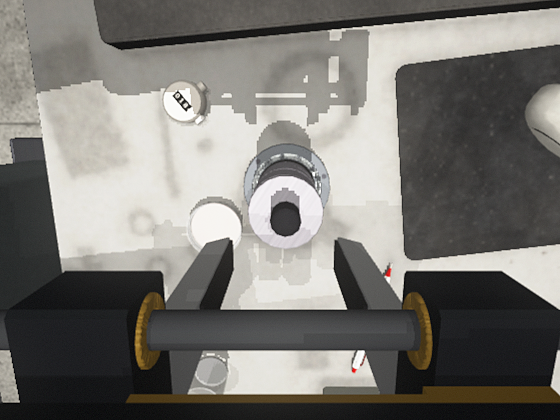

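The lid is seated: disc top at 122 mm, knob top at 150 mm, level. Now I swing the arm away to the left.

>>> arm_command(
  plan=[
    {"dx": -2.5, "dy": -31, "dz": -15, "wx": 0, "wy": 0, "wz": 0, "grip": 0.55},
    {"dx": -2.5, "dy": -31, "dz": -15, "wx": 0, "wy": 0, "wz": 0, "grip": 0.55},
    {"dx": -2.5, "dy": -31, "dz": -15, "wx": 0, "wy": 0, "wz": 0, "grip": 0.55},
    {"dx": -2.5, "dy": -31, "dz": -15, "wx": 0, "wy": 0, "wz": 0, "grip": 0.55},
    {"dx": -2.5, "dy": -31, "dz": -15, "wx": 0, "wy": 0, "wz": 0, "grip": 0.55},
  ],
)

```text
time: 26.27
eef_pos: [0.4198, 0.2421, 0.2394]
tcp_rot: [[-0.004, 1.0, -0.001], [-0.001, -0.001, -1.0], [-1.0, -0.004, 0.001]]
contact_force: [-0.1, 1.3, -1.1]
width: 0.0516
```

>>> arm_command(
  plan=[
    {"dx": 0, "dy": -15, "dz": -10, "wx": 0, "wy": 0, "wz": 0, "grip": 0.55},
    {"dx": 0, "dy": -15, "dz": -10, "wx": 0, "wy": 0, "wz": 0, "grip": 0.55},
    {"dx": 0, "dy": -15, "dz": -10, "wx": 0, "wy": 0, "wz": 0, "grip": 0.55},
    {"dx": 0, "dy": -15, "dz": -10, "wx": 0, "wy": 0, "wz": 0, "grip": 0.55},
    {"dx": 0, "dy": -15, "dz": -10, "wx": 0, "wy": 0, "wz": 0, "grip": 0.55},
  ],
)

```text
time: 26.68
eef_pos: [0.2677, 0.3436, 0.2402]
tcp_rot: [[-0.005, 1.0, 0.005], [-0.0, 0.005, -1.0], [-1.0, -0.005, 0.0]]
contact_force: [0.6, -0.1, 1.0]
width: 0.0517
```

```bash
python3 -c "
from h import *
for i in range(4): snap('side','s9')
snap('top','t9');st()
C=cam('top')
for t in('top0','t9'):
    z=np.load(f'pics/{t}.npz');P=cloud(C,z['d']).reshape(-1,3)
    for n,c,lo,hi in(('dish',(.532,.103),.009,.03),('beaker',(.522,-.08),.03,.08),('counter',(.509,.233),.012,.04)):
        q=P[(np.hypot(P[:,0]-c[0],P[:,1]-c[1])<.04)&(P[:,2]>lo)&(P[:,2]<hi)];print(t,n,np.round(q.mean(0),4),len(q))
im=cv2.imread('pics/s9.png')[100:265,160:380];cv2.imwrite('pics/s9c.png',cv2.resize(im,None,fx=3.5,fy=3.5,interpolation=cv2.INTER_CUBIC))
"
```

```text
t 26.93 [0.2728 0.3414 0.2406] w 0.0516 F [-0.1 -0.8  0.3] j [ 44. -10.  90.  -0. 100.  44.]
top0 dish [0.5343 0.1037 0.0135] 512
top0 beaker [ 0.5234 -0.0789  0.0501] 115
top0 counter [0.5101 0.2346 0.0185] 262
t9 dish [0.5344 0.1036 0.0133] 520
t9 beaker [ 0.5231 -0.0783  0.0499] 117
t9 counter [0.5103 0.2346 0.0188] 264
```

View pics/s9c.png

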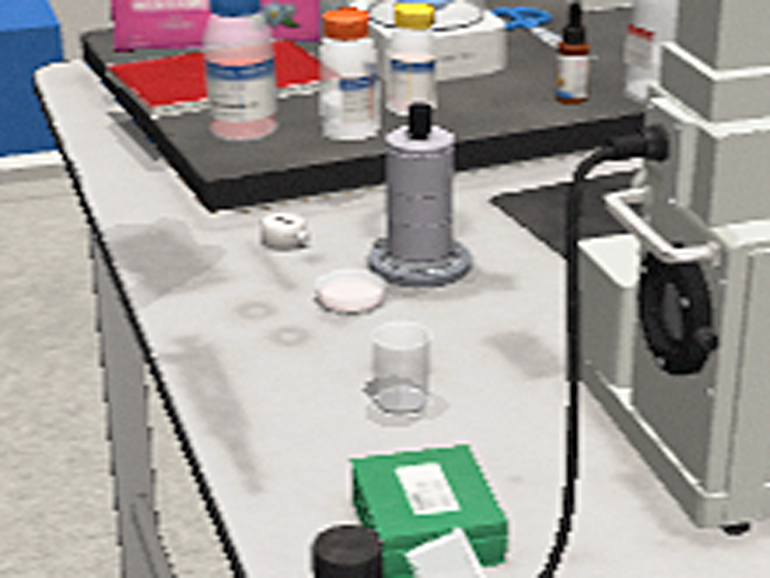

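View pics/t9.png

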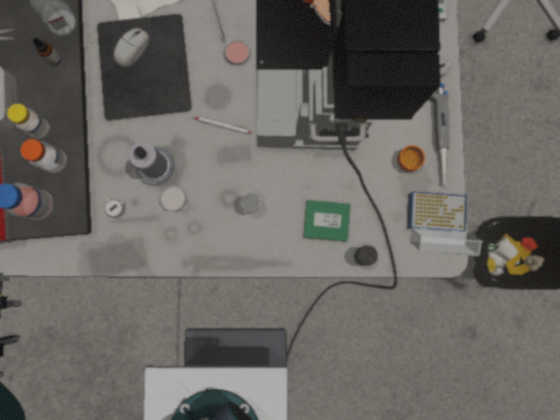

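The side view shows the stack upright and closed, at about (418,190) in the crop. The bystanders haven't moved, and the arm is off to the left, clear of the microscope. Handing in.

```bash
python3 -c "
from h import *
print(job_done())"
```

```text
the job is handed in; nothing more can be done
None
```

I built the stack on the stand in order (cup, fine sieve, coarse sieve, lid), swung the arm left of the work clear of the microscope, and handed the job in at about 27 s.

**Last checks (wrist camera):**

| Piece | Top height measured | Expected |
|---|---|---|
| Cup rim | 52 mm | 52 mm |
| Fine sieve rim | 80 mm | 80 mm |
| Coarse sieve rim | 116 mm | 116 mm |
| Lid disc | 122 mm | 122 mm |
| Lid knob | 150 mm | 150 mm |

- **Centring and tilt:** all centres are within about 2 mm of the stand's axis and within about 1 mm of the piece below. The lid's tilt measured about 0.003 rad. I did not fit the tilt of the other three pieces, but their rim heights matched.
- **Bystanders:** the dish, beaker and counter read within 1 mm of where they started in the top camera.
- **Disagreement:** the wrist and top cameras differed by about 3 mm in y. It hardly affected the placing, because pick and place were measured in the same wrist frame. No check failed.

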